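# Sort left- and right-hand bearing brackets into their trays

### The arm

A 6-joint arm with a two-finger parallel gripper is mounted at the origin on a cart in front of the work surface, level with it; the furniture and walls round the work are solid. World frame = base frame: x ahead of the robot, y to its left, z up, the work surface at z = 0. Lengths are in m, angles in rad, forces in N, time in s.
With the tool pointing down it reaches from about 0.375 to 0.975 m from the base axis. Payload 3.8 kg.
Tool frame: the origin (TCP) lies on the centre line of the jaws, within the pads' length; the fingertips stand 14 mm ahead of it and the grasp point (between the pads) lies 5 mm behind it; x points along the fingers, y is the direction in which the jaws open and shut, and the axes are right-handed (so a half turn about x gives the same grasp; the last joint's range is limited). The gripper opens to 85 mm and grips with 20 to 120 N. Pads are 22 mm wide; open, the fingers measure 114 mm over their backs; the gripper's body (76 mm by 85 mm) begins 54 mm behind the grasp point. The pads swing forward as they close: fully open they stand 13 mm farther back than shut.
Start: joints at [-1.314, 0.264, 1.604, -0, 1.274, -0.037], TCP at [0.195, -0.646, 0.245] pointing down, gripper open.
Joint ranges: [-2.63, 2.63], [-0.94, 2.18], [0.31, 2.57], [-1.31, 4.45], [0, 2.66], [-2.55, 2.55]. Speed limits (rad/s): [2.57, 2.57, 3.14, 3.14, 3.14, 3.14].

### API

Orientations are given as a rotation vector (axis times angle).
In Python, from workcell import bot gives the robot as it stands.
- The arm moves only by the shell command python3 -m creep 'ROWS' [FORCE]. ROWS is JSON, a list of rows, each an object with "grip": the finger opening in cm, from 0 to 8.54; "dp": the shift along the tool's x, y, z in cm, a list of three; "rotation": the turn, a rotation vector about the tool's x, y, z in rad, a list of three. A call has 1 to 5 rows; each row is the pose to reach, as a shift and turn from the pose commanded when the call began, along the tool's axes at that moment; what a row does not reach only later rows make up. A row lasts 1/12 s, in which the tool goes at most 41.7 mm and 7.16 degrees, less where a joint would pass 70% of its speed; a pose out of reach is approached as far as the arm can. A call with a gripper value outside its range is refused whole. The fingers move at their own pace and stop on an object; FORCE is the grip in N (left out, the last holds). Time passes only in rows, so rows that repeat a pose let the fingers close. It gives the time, the measured TCP pose, the force and the opening at its end, in the units of the state.
- bot.read_state(): the state, without advancing time (a new reading comes with each control period).
- bot.read_camera(name): name is "scene" or "top" or "wrist"; returns (picture, depth): 420x560x3 uint8, red, green, blue; 420x560 float32, m along the optical axis (not along the pixel's ray), 0 where there is no reading.
- bot.get_calibration(name): a dict with "fx", "fy", "cx", "cy" (pixels), "rvec" (rotation vector, rad) and "tvec" (3), from world to camera coordinates, as OpenCV has them. Camera axes: x right, y down, z forward; pixel columns grow to the right and rows downward; lengths in m; the calibration is good to about 2 mm. A picture is of the moment at which its call begins: read the wrist's pose just before it. get_calibration takes no time and is no camera call; for the wrist camera it gives the pose at the moment of the call.
- bot.finish_job(): hands the job in, once; it reports no verdict.
The state is a dict: "time": time; "q": joint angles; "joint_vel": joint speeds; "joint_torque": joint torques, N m; "tool_pos": TCP position; "tcp_rot": TCP orientation; "wrist_force": force on the tool from outside, world axes, zero at the start; "torque": the same for the moment, N m; "width": opening from 0.0 (shut) to 1.0 (fully open).
Only numpy, scipy, OpenCV 4.12 (cv2) and the standard library are available. Lean on these libraries where they do the work, as an engineer would, in place of code of your own. Each camera call takes 0.05 s, during which the arm holds its last target.

### The job

Two bearing brackets for the coil winder, one left-hand and one right-hand, lie on their backs, one in the carton and one on the grey second table. Put each into the free nest of the tray that already holds a bracket of the same hand, seated flat on its foot and facing the same way as its neighbour. Leave the brackets already in the trays, the wire spools and the tape roll where they are.

Things in the scene. Friction and masses are not known exactly. Their poses are not given: they have to be found in the camera images.
- bracket_l_mid (a point): Left-hand bracket to sort: cast aluminium angle, 0.26 kg, standing 96 long (x) x 56 (y, heel to toe) x 64 mm high (z). Point: middle of this outline, 32 mm above the foot's underside; axes the bracket's own. Starts on its back: on the web's outer face, foot on edge, own y up, z level. One bracket lies in the carton, the other on the grey second table; which is where varies.
- bracket_l_eye (a point): Centre of its round bearing eye (38 mm across; a boss of 32 mm with a brass bush stands 7 mm proud on its toe side), own (-27, -22) mm, 45 mm above the underside of the foot. Left and right are mirror images: seen standing from the heel side, the left-hand one's eye is on the left, from the toe side on the right. An 8 mm rib runs from under it to the foot.
- bracket_l_web (a point): Point in its web at mid-length, own y = -22 mm, 36 mm above the underside of the foot. The web is a wall 12 mm thick along the heel (own y -28 to -16), upright when the bracket stands: 33 mm high at the end away from the eye, 54 mm at mid-length, 64 mm at the eye. Same axes.
- bracket_l_foot (a point): Centre of its foot plate, 96 x 56 x 10 mm, two bolt holes, the toe corner at own +x cut off 20 mm at 45 degrees. On edge at the start, 56 mm tall. On a free table a push on its upper part from the web side, 30 to 45 mm up, tips the bracket over the heel edge; past about 55 degrees it drops onto its foot by itself. Same axes.
- bracket_r_mid (a point): Right-hand bracket to sort: cast aluminium angle, 0.26 kg, standing 96 long (x) x 56 (y, heel to toe) x 64 mm high (z). Point: middle of this outline, 32 mm above the foot's underside; axes the bracket's own. Starts on its back: on the web's outer face, foot on edge, own y up, z level. One bracket lies in the carton, the other on the grey second table; which is where varies.
- bracket_r_eye (a point): Centre of its round bearing eye (38 mm across; a boss of 32 mm with a brass bush stands 7 mm proud on its toe side), own (+27, -22) mm, 45 mm above the underside of the foot. Left and right are mirror images: seen standing from the heel side, the right-hand one's eye is on the right, from the toe side on the left. An 8 mm rib runs from under it to the foot.
- bracket_r_web (a point): Point in its web at mid-length, own y = -22 mm, 36 mm above the underside of the foot. The web is a wall 12 mm thick along the heel (own y -28 to -16), upright when the bracket stands: 33 mm high at the end away from the eye, 54 mm at mid-length, 64 mm at the eye. Same axes.
- bracket_r_foot (a point): Centre of its foot plate, 96 x 56 x 10 mm, two bolt holes, the toe corner at own -x cut off 20 mm at 45 degrees. On edge at the start, 56 mm tall. On a free table a push on its upper part from the web side, 30 to 45 mm up, tips the bracket over the heel edge; past about 55 degrees it drops onto its foot by itself. Same axes.
- tray_l: Wooden tray for left-hand brackets, fixed on the grey second table, 119 (x) x 148 (y) x 17 mm, floor 5 mm, two nests side by side along y. Origin: centre of the underside. The nest at +y already holds a left-hand bracket; the one at -y is free. The two trays change places from run to run.
- tray_l_nest (a point): Centre of the floor of its free nest, 35.5 mm to the tray's -y and 5 mm above the table; tray axes. The nest is 107 (x) x 65 (y) mm, 12 mm deep; a block across its +x +y corner matches the cut corner, so only a left-hand bracket lies flat, own axes along the tray's (toe to +y). Seated, its outline middle is 32 mm above this point.
- sample_l_mid (a point): Outline middle of the loose left-hand bracket already standing in the left-hand tray; same shape, size and axes as the left-hand bracket to sort. Stays there.
- tray_r: Wooden tray for right-hand brackets, fixed on the grey second table, 119 (x) x 148 (y) x 17 mm, floor 5 mm, two nests side by side along y. Origin: centre of the underside. The nest at +y already holds a right-hand bracket; the one at -y is free. The two trays change places from run to run.
- tray_r_nest (a point): Centre of the floor of its free nest, 35.5 mm to the tray's -y and 5 mm above the table; tray axes. The nest is 107 (x) x 65 (y) mm, 12 mm deep; a block across its -x +y corner matches the cut corner, so only a right-hand bracket lies flat, own axes along the tray's (toe to +y). Seated, its outline middle is 32 mm above this point.
- sample_r_mid (a point): Outline middle of the loose right-hand bracket already standing in the right-hand tray; same shape, size and axes as the right-hand bracket to sort. Stays there.
- carton: Open tan cardboard carton, fixed on the brown bench, outside 118 (own x) x 150 (own y) x 56 mm high, walls and floor 2 mm. Origin: centre of its underside. The bracket in it lies along own x, its foot plate standing near the +y wall, where there is too little room to tip it onto its foot inside.
- drawer_unit: Blue drawer cabinet, fixed on the bench between the carton and the trays, 140 (own x) x 225 (own y) mm and 165 mm high: carry things over or round it. Origin: centre of its underside.
- crate_wall (a point): Point on the top edge of the front wall of the large pale green crate of wound cores, fixed on the grey table just behind the trays, 85 mm high. The wall runs level from here both ways along world (0.5, 0.87); all beyond it, away from the robot, is crate.
- spool_white: White wire spool, 69 mm across, 30 mm high, on the bench beside the carton; bystander. Origin: centre of its underside.
- spool_black: Black wire spool, 67 mm across, 26 mm high, on the bench beside the carton; bystander. Origin: centre of its underside.
- cyan_roll: Roll of cyan tape, 68 mm across, 18 mm high, on the second table by the black dish; bystander. Origin: centre of its underside.

How it is judged:
At the end, for the whole second after the job is handed in: Each bracket rests in the free nest of the tray of its own hand: middle within 7 mm of the nest's in both directions, foot flat on the nest floor (about 3 mm, 4 degrees), eye at the same end as its neighbour's; the brackets already in the trays stand upright within 12 mm of their places (x of bracket_l_mid in the frame of tray_l_nest between -0.007 and 0.007 m and y of bracket_l_mid in the frame of tray_l_nest between -0.007 and 0.007 m and z of bracket_l_mid in the frame of tray_l_nest between 0.029 and 0.0345 m and angle between each of bracket_l_mid, sample_l_mid, bracket_r_mid, sample_r_mid's own z axis and vertical below 0.07 rad and x of bracket_l_eye in the frame of tray_l_nest below -0.017 m and linear speed of each of bracket_l, bracket_r below 0.02 m/s and distance of each of sample_l_mid, sample_r_mid from where it was at the start of the episode below 0.012 m and x of bracket_r_mid in the frame of tray_r_nest between -0.007 and 0.007 m and y of bracket_r_mid in the frame of tray_r_nest between -0.007 and 0.007 m and z of bracket_r_mid in the frame of tray_r_nest between 0.029 and 0.0345 m and x of bracket_r_eye in the frame of tray_r_nest above 0.017 m); the robot touches nothing.
It fails at once if the white wire spool is pushed from its place (distance of spool_white from where it was at the start of the episode above 0.03 m).
It fails at once if the black wire spool is pushed from its place (distance of spool_black from where it was at the start of the episode above 0.03 m).
It fails at once if the cyan tape roll is pushed from its place (distance of cyan_roll from where it was at the start of the episode above 0.03 m).
It also fails if it takes over 70 s, if anything falls off the work surface, if the arm or the gripper's body presses on something with over 40 N, if the wrist force passes 120 N, or if a joint passes its speed limit or range.

## Working session

There is one attempt and no reset: what is moved stays moved. The work goes in short steps, Python scripts to look and compute and a shell command to move; the robot and the scene stay as the last step left them, time stands still between calls to the robot, and variables do not carry over. Pictures are saved under pics/ and viewed, and the job is handed in when it is done.

```bash
ls; mkdir -p pics; cat > h.py <<'E'
import numpy as np, cv2
from workcell import bot
def cal(n):
    c=bot.get_calibration(n); R=cv2.Rodrigues(np.array(c['rvec'],float))[0]; t=np.array(c['tvec'],float).ravel()
    K=np.array([[c['fx'],0,c['cx']],[0,c['fy'],c['cy']],[0,0,1.]]); return K,R,t
def ray(C,u,v):
    K,R,t=C; d=R.T@np.linalg.inv(K)@np.array([u,v,1.]); return -R.T@t,d
def onz(C,u,v,z):
    o,d=ray(C,u,v); return o+d*(z-o[2])/d[2]
def proj(C,p):
    K,R,t=C; q=K@(R@np.array(p,float)+t); return q[:2]/q[2]
def cloud(C,D):
    K,R,t=C; v,u=np.mgrid[:D.shape[0],:D.shape[1]]
    P=np.stack([(u-K[0,2])/K[0,0]*D,(v-K[1,2])/K[1,1]*D,D],-1); return (P-t)@R
def snap(n,name):
    C=cal(n); im,D=bot.read_camera(n); cv2.imwrite('pics/%s.png'%name,im[:,:,::-1]); np.savez('pics/%s.npz'%name,im=im,D=D,K=C[0],R=C[1],t=C[2]); return C,im,D
def load(name):
    z=np.load('pics/%s.npz'%name); return (z['K'],z['R'],z['t']),z['im'],z['D']
E
python3 - <<'E'
from h import *
for n in('scene','top','wrist'):
    C,im,D=snap(n,n+'0'); print(n,C[0][0,0],-C[1].T@C[2],C[1][2])
print(bot.read_state())
E
```

```text
pics
scene 407.5262115524035 [-0.13143518  0.87651025  0.61733566] [ 0.57636823 -0.68483667 -0.44586814]
top 394.46991813841663 [0.373894   0.07338425 1.249114  ] [ 0.13886651  0.02011535 -0.9901068 ]
wrist 291.3961069143748 [ 0.25687899 -0.62636622  0.37313809] [-0.24862823 -0.07163213 -0.9659466 ]
{'time': 0.15, 'q': array([-1.31389437e+00,  2.64588808e-01,  1.60505928e+00,  2.80116763e-05,
        1.27368034e+00, -3.68740757e-02]), 'joint_vel': array([ 0.00118064, -0.00206675, -0.00223243,  0.0007647 , -0.00065154,
        0.00037826]), 'joint_torque': array([ 9.85871375e-04, -5.15904486e+01, -3.67959523e+01, -7.85180305e-05,
        8.08983750e-03,  1.23415970e-05]), 'tool_pos': array([ 0.19534661, -0.64555754,  0.24424268]), 'tcp_rot': array([ 2.06412171,  0.30721414, -2.06446386]), 'wrist_force': array([ 1.31925455, -0.43839418, -0.24101712]), 'torque': array([ 0.07003512, -0.08439624,  0.03672425]), 'width': 1.0006397418477697}
```

View pics/scene0.png

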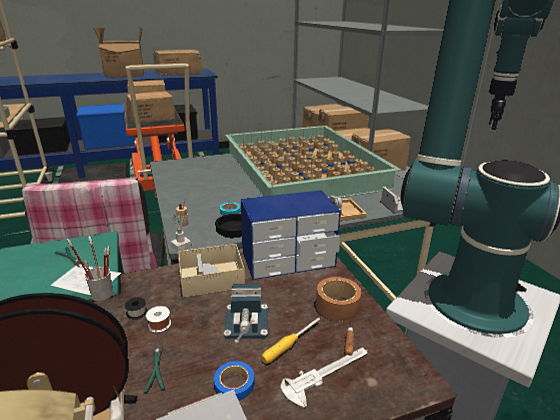

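View pics/top0.png

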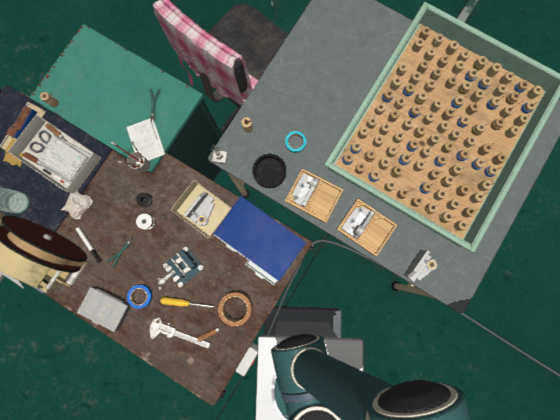

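View pics/wrist0.png

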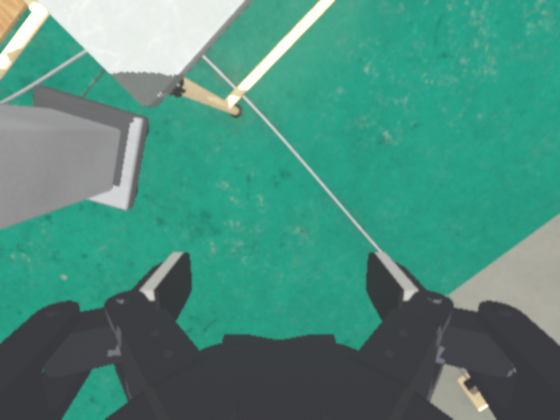

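```bash
python3 - <<'E'
from h import *
C,im,D=load('top0')
def crop(n,x0,y0,x1,y1,s):
    c=cv2.resize(im[y0:y1,x0:x1],None,fx=s,fy=s,interpolation=cv2.INTER_CUBIC); cv2.imwrite('pics/%s.png'%n,c[:,:,::-1])
crop('c1',270,150,450,300,4); crop('c2',120,160,320,290,4)
X=cloud(C,D)
for n,u,v in [('carton',197,207),('bra',423,268),('tray1',315,195),('tray2',367,228),('cyl',296,141),('table',400,270),('bench',170,260),('grey',300,220),('dr',262,235)]:
    print(n,X[v,u])
Cs=cal('scene'); print(proj(Cs,X[268,423]))
E
```

```text
carton [0.54153002 0.36748927 0.01543983]
bra [ 0.3713436  -0.34153072  0.01362173]
tray1 [ 0.59167767 -0.00590895  0.0065428 ]
tray2 [ 0.49097819 -0.17177994  0.00358631]
cyl [ 0.77201406  0.05893185 -0.0047926 ]
table [ 0.36306521 -0.27379441  0.00359759]
bench [0.37274208 0.42523374 0.07129748]
grey [ 0.59248455  0.01991883 -0.74429224]
dr [0.448433   0.1478264  0.16437995]
[395.24600289 202.80304154]
```

View pics/c1.png

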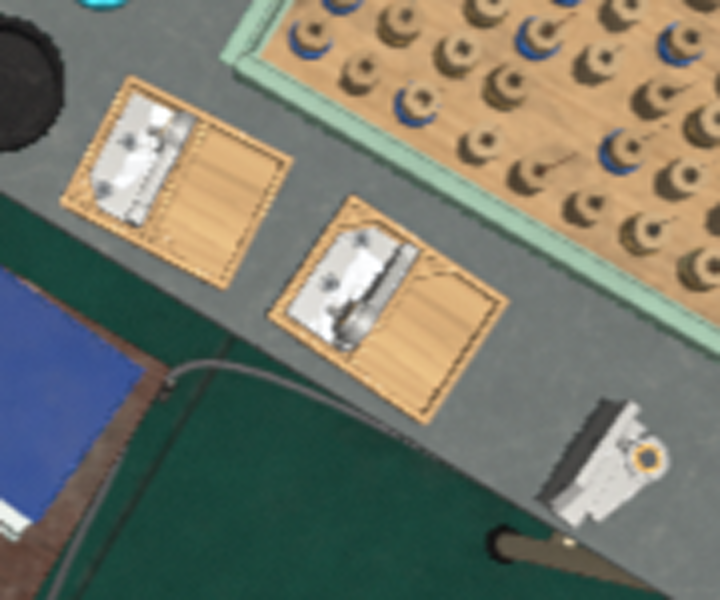

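View pics/c2.png

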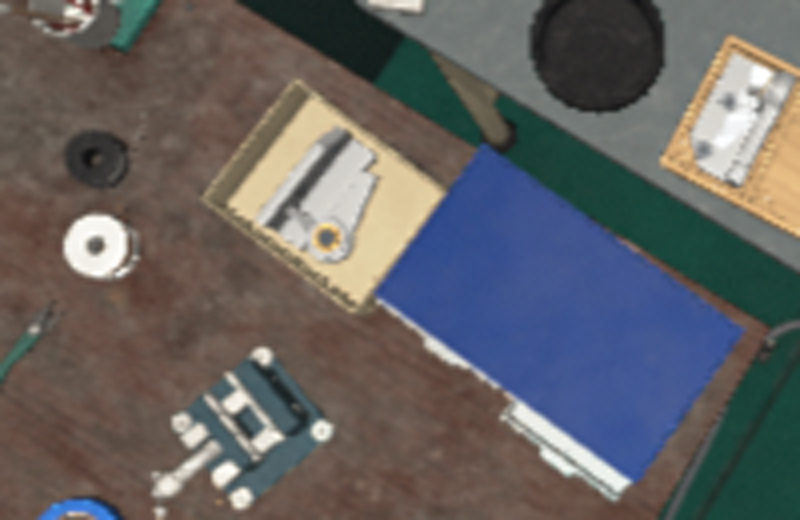

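```bash
cat > trays.py <<'E'
from h import *
import sys
def trays(name,pr=True,area=1500):
    C,im,D=load(name); hsv=cv2.cvtColor(im,cv2.COLOR_RGB2HSV); X=cloud(C,D)
    m=((hsv[...,0]>8)&(hsv[...,0]<25)&(hsv[...,1]>70)&(hsv[...,2]>90)&(X[...,2]>-0.03)&(X[...,2]<.06)&(X[...,1]<.2)).astype(np.uint8)*255
    out=[]
    for c in cv2.findContours(cv2.morphologyEx(m,cv2.MORPH_CLOSE,np.ones((5,5))),cv2.RETR_EXTERNAL,cv2.CHAIN_APPROX_NONE)[0]:
        if cv2.contourArea(c)<area: continue
        P=np.array([onz(C,*p,.017)[:2] for p in c[:,0].astype(float)])
        h=cv2.convexHull(P.astype(np.float32)*1000); r=cv2.minAreaRect(h)
        if pr: print(r, cv2.contourArea(c))
        out.append(r)
    return out
if __name__=='__main__': trays(sys.argv[1])
E
python3 trays.py top0
python3 - <<'E'
from h import *
C,im,D=load('top0'); X=cloud(C,D)
hsv=cv2.cvtColor(im,cv2.COLOR_RGB2HSV)
for (x0,y0,x1,y1,lo,t) in [(400,240,445,290,.008,'table'),(180,185,225,230,.006,'carton')]:
    m=np.zeros(D.shape,bool); m[y0:y1,x0:x1]=1
    Z=X[...,2]
    m&=(hsv[...,1]<70)&(Z>lo)
    P=X[m]; print(t,m.sum(),P.min(0),P.max(0))
    r=cv2.minAreaRect((P[:,:2]*1000).astype(np.float32)); print(r)
    top=P[P[:,2]>.045]; print(len(top)); print(cv2.minAreaRect((top[:,:2]*1000).astype(np.float32)))
E
```

```text
((493.4742431640625, -167.2102813720703), (148.1835174560547, 120.6854476928711), 56.61088943481445) 1766.5
((589.6029663085938, -0.5773849487304688), (148.20738220214844, 120.48152923583984), 63.739933013916016) 1685.5
((826.622802734375, -406.94146728515625), (457.9718322753906, 571.54736328125), 60.18254470825195) 23800.5
table 519 [ 0.33086763 -0.38312657  0.0080123 ] [0.4261355  0.07338425 1.249114  ]
((357.2994384765625, -157.85238647460938), (90.9808349609375, 454.64874267578125), 7.21135139465332)
137
((365.2814636230469, -140.14479064941406), (69.81838989257812, 421.6643371582031), 7.091892719268799)
carton 630 [0.373894   0.07338425 0.00603636] [0.60196384 0.4204825  1.249114  ]
((492.7602233886719, 236.42123413085938), (386.6807861328125, 115.40760040283203), 70.52323913574219)
147
((489.248291015625, 232.1545867919922), (382.22515869140625, 89.23249816894531), 67.14044952392578)
```

```bash
python3 - <<'E'
from h import *
C,im,D=load('top0'); X=cloud(C,D)
hsv=cv2.cvtColor(im,cv2.COLOR_RGB2HSV)
for (x0,y0,x1,y1,lo,t) in [(400,240,445,290,.008,'table'),(180,185,225,230,.006,'carton')]:
    m=np.zeros(D.shape,bool); m[y0:y1,x0:x1]=1
    Z=X[...,2]
    m&=(hsv[...,1]<70)&(Z>lo)&(Z<.09)
    P=X[m]; print(t,m.sum(),P.min(0),P.max(0))
    r=cv2.minAreaRect((P[:,:2]*1000).astype(np.float32)); print(r)
    top=P[P[:,2]>.045]; print(len(top)); print(cv2.minAreaRect((top[:,:2]*1000).astype(np.float32)), top[:,2].max(), np.median(top[:,2]))
print(load('top0')[2][268-3:268+3,423-3:423+3])
E
cat > pics/x.txt <<'E'
E
```

```text
table 508 [ 0.33086763 -0.38312657  0.0080123 ] [ 0.4261355  -0.28466984  0.06187699]
((369.2469482421875, -336.78338623046875), (64.31211853027344, 95.27044677734375), 54.03567886352539)
126
((387.2696838378906, -317.5277099609375), (10.804350852966309, 87.78794860839844), 55.30707931518555) 0.061876990073339834 0.055175961944978966
carton 611 [0.4767094  0.28458316 0.00603636] [0.60196384 0.4204825  0.06279923]
((540.4739379882812, 349.73260498046875), (141.7069549560547, 110.96398162841797), 81.6673355102539)
128
((538.0785522460938, 342.6586608886719), (137.0183563232422, 87.97278594970703), 71.6879653930664) 0.0627992327791431 0.05631991466580296
[[1.1752034 1.2204828 1.2201265 1.2188357 1.2145659 1.2147042]
 [1.2169161 1.2183886 1.2164209 1.2155073 1.2155604 1.2178756]
 [1.2146275 1.2187635 1.2201952 1.2169098 1.2206563 1.2143753]
 [1.2148837 1.2164775 1.2165437 1.214569  1.2142277 1.2141757]
 [1.2176578 1.2161475 1.2185766 1.2128106 1.215579  1.2166497]
 [1.2183225 1.2137583 1.21716   1.2127868 1.216772  1.2151253]]
```

```bash
cat >> h.py <<'E'
from scipy.spatial.transform import Rotation as Ro
def cur():
    s=bot.read_state(); return np.array(s['tool_pos']),Ro.from_rotvec(s['tcp_rot']),s
def goal(p,jaw=None,tilt=None):
    """p mm world; jaw = deg of tool y axis in world (mod 180), tool down"""
    p0,R0,s=cur(); M=R0.as_matrix(); p=np.array(p,float)/1000
    dp=M.T@(p-p0)*100
    x=np.array([0,0,-1.]); c=[]
    yd=np.degrees(np.arctan2(M[1,1],M[0,1]))
    for j in ([yd] if jaw is None else [jaw,jaw+180]):
        a=np.radians(j); y=np.array([np.cos(a),np.sin(a),0]); T=np.stack([x,y,np.cross(x,y)],1)
        if tilt is not None: T=Ro.from_rotvec(tilt).as_matrix()@T
        rv=(R0.inv()*Ro.from_matrix(T)).as_rotvec(); c.append(rv)
    c.sort(key=lambda r:np.linalg.norm(r))
    print('t %.2f pos'%s['time'],np.round(p0*1000,1),'jaw %.1f'%yd,'q6 %.2f q1 %.2f'%(s['q'][5],s['q'][0]),'tool x',np.round(M[:,0],3),'F',np.round(s['wrist_force'],1),'w %.3f'%s['width'])
    for r in c: print(' dp cm',np.round(dp,2),'rot',np.round(r,3))
E
python3 - <<'E'
from h import *
p,R,s=cur(); C=cal('wrist'); M=R.as_matrix(); print(M); print(M.T@(-C[1].T@C[2]-p), M.T@C[1].T)
goal([350,-345,300],55.3)
E
```

```text
[[-4.15129527e-04  2.89560305e-01 -9.57159682e-01]
 [ 1.68561456e-03 -9.57158202e-01 -2.89560588e-01]
 [-9.99998493e-01 -1.73360745e-03 -9.07424350e-05]]
[-0.12904775 -0.00072091 -0.06446304] [[ 1.63495277e-03 -2.58815315e-01  9.65925442e-01]
 [ 9.99998605e-01  7.54250911e-04 -1.49052788e-03]
 [-3.42778702e-04  9.65926531e-01  2.58816187e-01]]
t 0.15 pos [ 195.3 -645.6  244.2] jaw -73.2 q6 -0.04 q1 -1.31 tool x [-0.     0.002 -1.   ] F [ 1.3 -0.4 -0.2] w 1.001
 dp cm [ -5.53 -24.3  -23.51] rot [0.899 0.001 0.002]
 dp cm [ -5.53 -24.3  -23.51] rot [-2.242e+00 -2.000e-03  1.000e-03]
```

```bash
python3 -m creep '[{"grip":8.5,"dp":[0,-24.3,-23.5],"rotation":[0.9,0,0]},{"grip":8.5,"dp":[0,-24.3,-23.5],"rotation":[0.9,0,0]},{"grip":8.5,"dp":[0,-24.3,-23.5],"rotation":[0.9,0,0]},{"grip":8.5,"dp":[0,-24.3,-23.5],"rotation":[0.9,0,0]},{"grip":8.5,"dp":[0,-24.3,-23.5],"rotation":[0.9,0,0]}]' 
python3 -c "
from h import *
goal([350,-345,250],55.3)"
```

```text
time: 0.57
tool_pos: [0.2907, -0.4594, 0.2448]
tcp_rot: [-2.039, 0.345, 2.039]
wrist_force: [0.8, 0.2, 0.7]
width: 0.993
t 0.57 pos [ 290.7 -459.4  244.8] jaw -109.2 q6 0.85 q1 -1.05 tool x [-0.     0.001 -1.   ] F [0.8 0.2 0.7] w 0.993
 dp cm [ -0.52 -12.76  -1.82] rot [0.27  0.001 0.001]
 dp cm [ -0.52 -12.76  -1.82] rot [-2.872e+00 -1.000e-03  1.000e-03]
```

```bash
python3 -m creep '[{"grip":0.2,"dp":[-0.5,-12.8,-1.8],"rotation":[0.27,0,0]},{"grip":0.2,"dp":[-0.5,-12.8,-1.8],"rotation":[0.27,0,0]},{"grip":0.2,"dp":[-0.5,-12.8,-1.8],"rotation":[0.27,0,0]},{"grip":0.2,"dp":[-0.5,-12.8,-1.8],"rotation":[0.27,0,0]},{"grip":0.2,"dp":[-0.5,-12.8,-1.8],"rotation":[0.27,0,0]}]' 
python3 -c "
from h import *
snap('wrist','w1')
goal([350,-345,250],55.3)"
```

```text
time: 0.98
tool_pos: [0.3498, -0.3437, 0.2503]
tcp_rot: [-1.883, 0.576, 1.882]
wrist_force: [-0.4, -0.1, 0.5]
width: 0.29
t 1.03 pos [ 349.2 -345.3  250.4] jaw -124.1 q6 1.34 q1 -0.83 tool x [-0.    -0.001 -1.   ] F [-0.2 -0.5  0.5] w 0.198
 dp cm [ 0.04 -0.07 -0.05] rot [ 0.01  -0.    -0.001]
 dp cm [ 0.04 -0.07 -0.05] rot [-3.131e+00  1.000e-03 -1.000e-03]
```

View pics/w1.png

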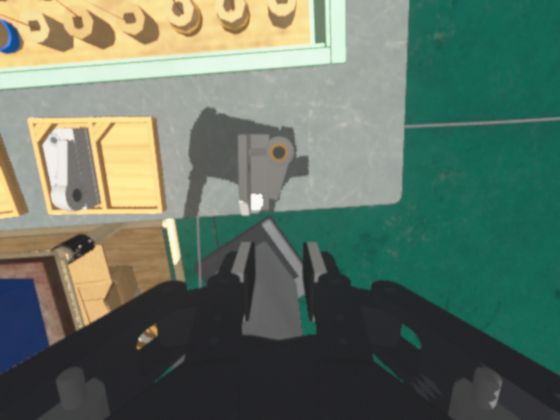

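```bash
cat > br.py <<'E'
from h import *
import sys
def br(name,box,lo,topz):
    C,im,D=load(name); X=cloud(C,D); m=np.zeros(D.shape,bool); m[box[1]:box[3],box[0]:box[2]]=1
    m&=(D>0)&(X[...,2]>lo)&(X[...,2]<.12)
    P=X[m]; print(len(P),'zmax',np.percentile(P[:,2],[50,90,97,99.5]).round(4)); 
    print(' all',cv2.minAreaRect((P[:,:2]*1000).astype(np.float32)))
    T=P[P[:,2]>topz]; print(' top',len(T),cv2.minAreaRect((T[:,:2]*1000).astype(np.float32)),np.median(T[:,2]),T.mean(0))
    return P
if __name__=='__main__':
    a=sys.argv; br(a[1],[int(v) for v in a[2].split(',')],float(a[3]),float(a[4]))
E
python3 br.py w1 225,125,310,215 .006 .048
python3 - <<'E'
from h import *
C,im,D=load('w1');X=cloud(C,D)
for u,v in [(380,170),(180,200),(350,100),(130,180),(280,152),(243,165)]: print(u,v,X[v-2:v+3,u-2:u+3].reshape(-1,3).mean(0).round(4))
for c in [(235,133),(249,133),(239,214)]: print(onz(C,*c,.056))
E
```

```text
3474 zmax [0.0136 0.0563 0.0571 0.0578]
 all ((367.70196533203125, -338.6011657714844), (62.62953186035156, 95.91618347167969), 53.75932693481445)
 top 708 ((387.503662109375, -320.5030212402344), (10.113195419311523, 84.43687438964844), 55.07020950317383) 0.05630183751429691 [ 0.38993124 -0.3227605   0.05577452]
380 170 [ 2.88e-01 -4.61e-01  2.00e-04]
180 200 [ 0.4024 -0.2267  0.0158]
350 100 [ 3.839e-01 -4.722e-01  1.000e-04]
130 180 [ 0.4593 -0.1855  0.0057]
280 152 [ 0.3819 -0.3674  0.0342]
243 165 [ 0.3944 -0.3264  0.0563]
[ 0.42696079 -0.33930224  0.056     ]
[ 0.41854178 -0.35176736  0.056     ]
[ 0.351304   -0.28954287  0.056     ]
```

```bash
python3 -c "
from h import *
goal([359.4,-347.3,50],55.0)"
```

```text
t 1.03 pos [ 349.2 -345.3  250.4] jaw -124.1 q6 1.34 q1 -0.83 tool x [-0.    -0.001 -1.   ] F [-0.2 -0.5  0.5] w 0.198
 dp cm [20.04 -0.42 -0.95] rot [ 0.015 -0.    -0.001]
 dp cm [20.04 -0.42 -0.95] rot [-3.126e+00  1.000e-03 -1.000e-03]
```

```bash
python3 -m creep '[{"grip":0,"dp":[4,-0.4,-0.95],"rotation":[0.015,0,0]},{"grip":0,"dp":[8,-0.4,-0.95],"rotation":[0.015,0,0]},{"grip":0,"dp":[12,-0.4,-0.95],"rotation":[0.015,0,0]},{"grip":0,"dp":[16,-0.4,-0.95],"rotation":[0.015,0,0]},{"grip":0,"dp":[18,-0.4,-0.95],"rotation":[0.015,0,0]}]' 
python3 -m creep '[{"grip":0,"dp":[1,0,0],"rotation":[0,0,0]},{"grip":0,"dp":[2,0,0],"rotation":[0,0,0]},{"grip":0,"dp":[2,0,0],"rotation":[0,0,0]}]'
python3 -c "
from h import *
snap('wrist','w2')
goal([359.4,-347.3,50],55.0)"
```

```text
time: 1.45
tool_pos: [0.3556, -0.3472, 0.0651]
tcp_rot: [-1.862, 0.591, 1.875]
wrist_force: [-1.5, 1.0, 0.0]
width: 0.001
time: 1.7
tool_pos: [0.358, -0.3486, 0.049]
tcp_rot: [-1.868, 0.593, 1.871]
wrist_force: [-0.6, 0.4, -0.5]
width: -0.001
t 1.75 pos [ 358.8 -349.2   50.4] jaw -125.2 q6 1.36 q1 -0.82 tool x [-0. -0. -1.] F [-0.2  0.2 -0.2] w -0.002
 dp cm [ 0.04 -0.19  0.06] rot [-0.004  0.    -0.   ]
 dp cm [ 0.04 -0.19  0.06] rot [ 3.138 -0.    -0.   ]
```

View pics/w2.png

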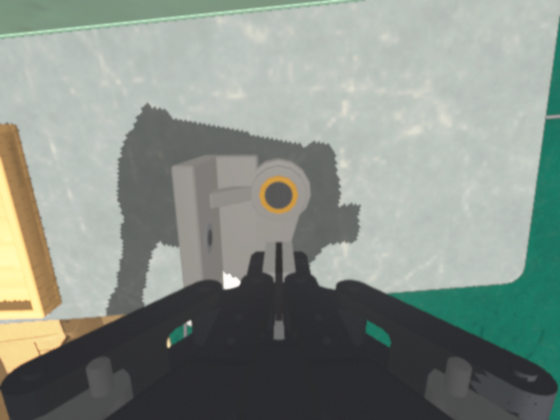

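```bash
python3 -m creep '[{"grip":0,"dp":[0,-0.8,0],"rotation":[0,0,0]},{"grip":0,"dp":[0,-1.6,0],"rotation":[0,0,0]},{"grip":0,"dp":[0,-2.3,0],"rotation":[0,0,0]},{"grip":0,"dp":[0,-2.9,0],"rotation":[0,0,0]},{"grip":0,"dp":[0,-3.5,0],"rotation":[0,0,0]}]' 
python3 -c "
from h import *
snap('wrist','w3')"
```

```text
time: 2.17
tool_pos: [0.3803, -0.3195, 0.0514]
tcp_rot: [-1.874, 0.594, 1.869]
wrist_force: [0.4, -0.1, -0.6]
width: 0.004
```

View pics/w3.png

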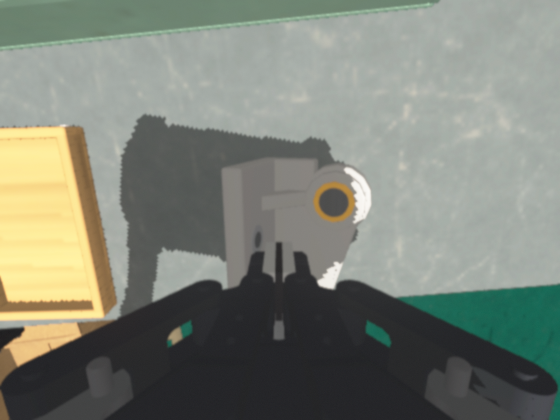

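```bash
python3 -m creep '[{"grip":0,"dp":[0,-0.6,0],"rotation":[0,0,0]},{"grip":0,"dp":[0,-1.2,0],"rotation":[0,0,0]},{"grip":0,"dp":[0,-1.8,0],"rotation":[0,0,0]},{"grip":0,"dp":[0,-2.3,0],"rotation":[0,0,0]},{"grip":0,"dp":[0,-2.8,0],"rotation":[0,0,0]}]' 
python3 -c "
from h import *
snap('wrist','w4')"
```

```text
time: 2.63
tool_pos: [0.3954, -0.296, 0.0501]
tcp_rot: [-1.87, 0.593, 1.871]
wrist_force: [-0.2, 0.4, 0.6]
width: -0.0
```

View pics/w4.png

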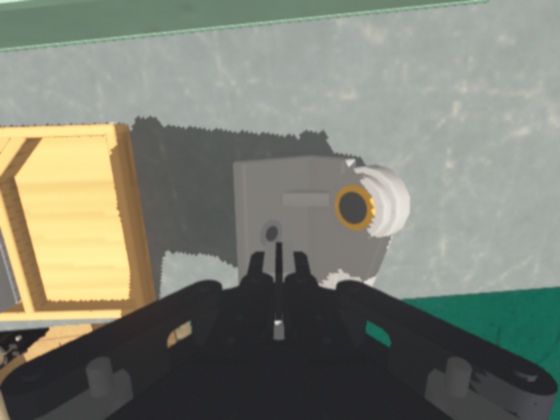

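```bash
python3 -m creep '[{"grip":0,"dp":[0,-0.5,0],"rotation":[0,0,0]},{"grip":0,"dp":[0,-1.0,0],"rotation":[0,0,0]},{"grip":0,"dp":[0,-1.4,0],"rotation":[0,0,0]},{"grip":0,"dp":[0,-1.8,0],"rotation":[0,0,0]},{"grip":0,"dp":[0,-2.1,0],"rotation":[0,0,0]}]' 
python3 -c "
from h import *
snap('wrist','w5')"
```

```text
time: 3.1
tool_pos: [0.4076, -0.2792, 0.0503]
tcp_rot: [-1.871, 0.593, 1.87]
wrist_force: [-0.1, -0.8, -0.5]
width: 0.001
```

View pics/w5.png

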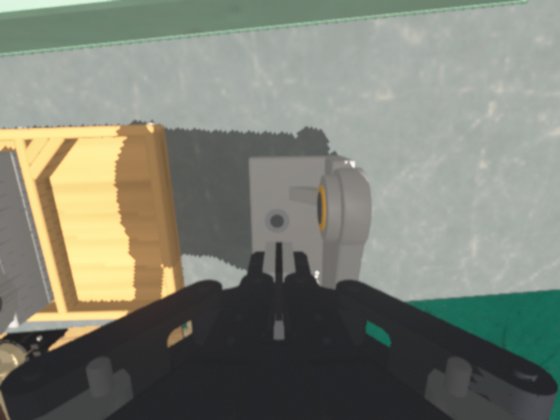

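```bash
python3 -m creep '[{"grip":5,"dp":[-4,0,0],"rotation":[0,0,0]},{"grip":5,"dp":[-8,0,0],"rotation":[0,0,0]},{"grip":5,"dp":[-12,0,0],"rotation":[0,0,0]},{"grip":5,"dp":[-14,0.5,2],"rotation":[0,0,0]},{"grip":5,"dp":[-14,0.5,2],"rotation":[0,0,0]}]' 
python3 -c "
from h import *
snap('wrist','w6'); goal([400,-280,180])"
```

```text
time: 3.57
tool_pos: [0.3893, -0.2736, 0.1964]
tcp_rot: [-1.88, 0.597, 1.864]
wrist_force: [0.1, -0.2, 0.0]
width: 0.587
t 3.62 pos [ 389.  -273.1  193.6] jaw -125.2 q6 1.52 q1 -0.66 tool x [ 0.005 -0.004 -1.   ] F [ 0.5  0.1 -0.7] w 0.587
 dp cm [ 1.37 -0.07 -1.29] rot [ 0.    -0.006 -0.   ]
```

View pics/w6.png

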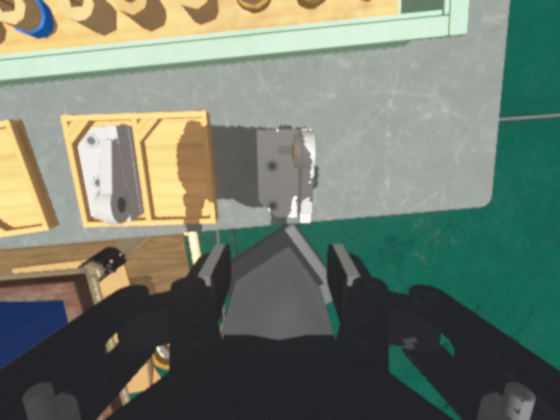

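```bash
cat > st.py <<'E'
from h import *
import sys
# standing bracket: outline + web centre line
def st(name,box):
    C,im,D=load(name); X=cloud(C,D); m=np.zeros(D.shape,bool); m[box[1]:box[3],box[0]:box[2]]=1
    hsv=cv2.cvtColor(im,cv2.COLOR_RGB2HSV)
    m&=(D>0)&(X[...,2]>.006)&(X[...,2]<.12)&(hsv[...,1]<80)
    n,l,s,_=cv2.connectedComponentsWithStats(m.astype(np.uint8)); k=1+np.argmax(s[1:,4]); P=X[l==k]*1000
    for t,lo,hi in(('all',6,90),('foot',6,14),('web',26,90)):
        Q=P[(P[:,2]>lo)&(P[:,2]<hi)]; print(t,len(Q),[np.round(v,1) for v in cv2.minAreaRect(Q[:,:2].astype(np.float32))],'mean',Q.mean(0).round(1),'z',np.percentile(Q[:,2],[2,50,98]).round(1))
st(sys.argv[1],[int(v) for v in sys.argv[2].split(',')])
E
python3 st.py w6 240,110,330,240; python3 trays.py w6
python3 - <<'E'
from h import *
snap('top','t2')
E
python3 st.py t2 390,230,440,290; python3 st.py t2 330,195,390,250;python3 st.py t2 290,165,330,210
python3 st.py w6 75,115,140,225
```

```text
all 4829 [array([ 402.6, -289.2]), array([56.1, 95.7]), np.float64(55.7)] mean [ 404.9 -293.5   24.4] z [ 9.  11.1 63.7]
foot 3141 [array([ 406.1, -284.2]), array([44.2, 95.3]), np.float64(55.5)] mean [ 408.1 -284.9   10.5] z [ 8.9 10.5 12.2]
web 1553 [array([ 392.5, -304.1]), array([19.7, 95.6]), np.float64(55.2)] mean [ 398.1 -310.2   52.9] z [31.3 54.9 64.5]
((549.5186157226562, -59.58601379394531), (61.575225830078125, 133.15420532226562), 41.34309387207031) 4498.5
((491.536376953125, -169.71734619140625), (152.02755737304688, 119.90762329101562), 56.49560546875) 15946.5
((579.476806640625, -309.19793701171875), (379.9260559082031, 44.045875549316406), 60.0024528503418) 12549.0
all 401 [array([ 404.1, -287.4]), array([56.7, 96.1]), np.float64(55.7)] mean [ 392.8 -279.5   18.1] z [ 6.6 11.7 53.7]
foot 275 [array([ 407.4, -282.3]), array([46.6, 98. ]), np.float64(58.6)] mean [ 399.7 -275.    10.2] z [ 6.4 10.2 13.7]
web 91 [array([ 373.6, -293. ]), array([12.5, 50.7]), np.float64(54.9)] mean [ 374.  -291.9   42.1] z [27.2 44.2 55. ]
all 593 [array([ 514.2, -141.3]), array([ 63.4, 1
[... 332 characters left out ...]
609.2,  30.4]), array([ 56.2, 101.9]), np.float64(63.7)] mean [605.9  30.4  26.7] z [10.  16.6 67.7]
foot 122 [array([609.5,  30.2]), array([ 56.1, 101.3]), np.float64(63.7)] mean [607.7  38.9  12.1] z [ 7.2 12.5 13.9]
web 149 [array([597. ,  17.4]), array([21.4, 91.4]), np.float64(63.4)] mean [598.5  12.6  55.5] z [29.2 57.4 70.1]
all 5045 [array([ 509.5, -134. ]), array([ 62.2, 105.1]), np.float64(56.4)] mean [ 505.8 -150.6   36.2] z [10.1 35.5 68.8]
foot 287 [array([ 511.2, -134.8]), array([ 61.9, 101.3]), np.float64(55.9)] mean [ 513.8 -148.1   11. ] z [ 7.2 10.8 13.9]
web 2978 [array([ 501.2, -154.7]), array([19.3, 95.2]), np.float64(55.5)] mean [ 496.  -157.4   50.1] z [27.5 51.8 69.2]
```

```bash
python3 -c "
from h import *
goal([386.9,-305.1,36],55.7)"
```

```text
t 3.67 pos [ 388.4 -272.4  191.4] jaw -125.2 q6 1.52 q1 -0.66 tool x [ 0.002 -0.002 -1.   ] F [-0.7  1.  -0.6] w 0.587
 dp cm [15.55  2.75 -1.72] rot [-0.016 -0.003 -0.   ]
 dp cm [15.55  2.75 -1.72] rot [ 3.126 -0.     0.005]
```

```bash
python3 -m creep '[{"grip":5,"dp":[4,2.75,-1.7],"rotation":[-0.016,0,0]},{"grip":5,"dp":[7,2.75,-1.7],"rotation":[-0.016,0,0]},{"grip":5,"dp":[9,2.75,-1.7],"rotation":[-0.016,0,0]},{"grip":5,"dp":[9,2.75,-1.7],"rotation":[-0.016,0,0]},{"grip":5,"dp":[9,2.75,-1.7],"rotation":[-0.016,0,0]}]' 
python3 -c "
from h import *
goal([386.9,-305.1,36],55.7)"
```

```text
time: 4.08
tool_pos: [0.3842, -0.3027, 0.0973]
tcp_rot: [-1.873, 0.577, 1.886]
wrist_force: [0.9, -0.8, -0.3]
width: 0.589
t 4.08 pos [ 384.2 -302.7   97.3] jaw -124.3 q6 1.45 q1 -0.72 tool x [-0.005  0.005 -1.   ] F [ 0.9 -0.8 -0.3] w 0.589
 dp cm [ 6.12  0.06 -0.4 ] rot [0.    0.007 0.001]
 dp cm [ 6.12  0.06 -0.4 ] rot [-3.141e+00 -1.000e-03  1.100e-02]
```

```bash
python3 -m creep '[{"grip":5,"dp":[0,0,0],"rotation":[0,0,0]},{"grip":5,"dp":[0,0,0],"rotation":[0,0,0]}]' 
python3 -c "
from h import *
goal([386.9,-305.1,36],55.7)"
```

```text
time: 4.25
tool_pos: [0.3873, -0.305, 0.1016]
tcp_rot: [-1.883, 0.58, 1.879]
wrist_force: [-0.2, -0.6, 0.4]
width: 0.587
t 4.25 pos [ 387.3 -305.   101.6] jaw -124.2 q6 1.45 q1 -0.72 tool x [ 0.002 -0.002 -1.   ] F [-0.2 -0.6  0.4] w 0.587
 dp cm [6.56 0.03 0.04] rot [ 0.001 -0.002 -0.   ]
 dp cm [6.56 0.03 0.04] rot [-3.141  0.    -0.004]
```

```bash
python3 -m creep '[{"grip":5,"dp":[2.5,0,0],"rotation":[0,0,0]},{"grip":5,"dp":[5,0,0],"rotation":[0,0,0]},{"grip":5,"dp":[6.5,0,0],"rotation":[0,0,0]},{"grip":5,"dp":[6.5,0,0],"rotation":[0,0,0]},{"grip":5,"dp":[6.5,0,0],"rotation":[0,0,0]}]' 
python3 -m creep '[{"grip":0.8,"dp":[0,0,0],"rotation":[0,0,0]},{"grip":0.8,"dp":[0,0,0],"rotation":[0,0,0]},{"grip":0.8,"dp":[0,0,0],"rotation":[0,0,0]},{"grip":0.8,"dp":[0,0,0],"rotation":[0,0,0]},{"grip":0.8,"dp":[0,0,0],"rotation":[0,0,0]}]' 60
python3 -c "
from h import *
snap('wrist','w7');cur();goal([386.9,-305.1,36],55.7)"
```

```text
time: 4.67
tool_pos: [0.3865, -0.3045, 0.036]
tcp_rot: [-1.881, 0.58, 1.88]
wrist_force: [-0.8, -0.4, -0.4]
width: 0.587
time: 5.08
tool_pos: [0.3873, -0.3054, 0.0371]
tcp_rot: [-1.884, 0.581, 1.878]
wrist_force: [-0.6, 0.5, 6.4]
width: 0.127
t 5.13 pos [ 387.4 -305.5   37.1] jaw -124.3 q6 1.45 q1 -0.72 tool x [ 0.002 -0.002 -1.   ] F [-0.6  0.1  7.5] w 0.127
 dp cm [ 0.11 -0.    0.06] rot [ 0.001 -0.003 -0.   ]
 dp cm [ 0.11 -0.    0.06] rot [-3.141e+00  1.000e-03 -5.000e-03]
```

View pics/w7.png

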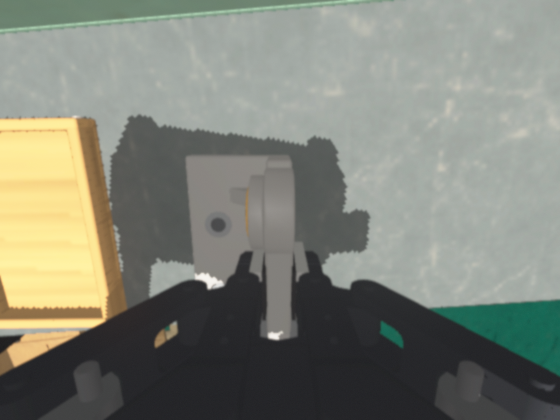

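```bash
python3 -m creep '[{"grip":0.8,"dp":[-3,0,0],"rotation":[0,0,0]},{"grip":0.8,"dp":[-7,0,0],"rotation":[0,0,0]},{"grip":0.8,"dp":[-11,0,0],"rotation":[0,0,0]},{"grip":0.8,"dp":[-15,0,0],"rotation":[0,0,0]},{"grip":0.8,"dp":[-17,0,0],"rotation":[0,0,0]}]' 60
python3 -c "
from h import *
goal([525,-115,215],63.7)"
```

```text
time: 5.55
tool_pos: [0.3876, -0.3057, 0.2107]
tcp_rot: [-1.888, 0.583, 1.875]
wrist_force: [1.7, -1.6, -2.2]
width: 0.128
t 5.55 pos [ 387.6 -305.7  210.7] jaw -124.3 q6 1.45 q1 -0.72 tool x [ 0.005 -0.005 -1.   ] F [ 1.7 -1.6 -2.2] w 0.128
 dp cm [ -0.45 -23.49  -0.62] rot [-0.139 -0.007 -0.001]
 dp cm [ -0.45 -23.49  -0.62] rot [ 3.003e+00 -2.000e-03  1.000e-02]
```

```bash
python3 -m creep '[{"grip":0.8,"dp":[-0.5,-4,-0.2],"rotation":[-0.03,0,0]},{"grip":0.8,"dp":[-0.5,-8,-0.4],"rotation":[-0.06,0,0]},{"grip":0.8,"dp":[-0.5,-12,-0.5],"rotation":[-0.1,0,0]},{"grip":0.8,"dp":[-0.5,-16,-0.6],"rotation":[-0.139,0,0]},{"grip":0.8,"dp":[-0.5,-20,-0.6],"rotation":[-0.139,0,0]}]' 
python3 -m creep '[{"grip":0.8,"dp":[0,-2,0],"rotation":[0,0,0]},{"grip":0.8,"dp":[0,-3,0],"rotation":[0,0,0]},{"grip":0.8,"dp":[0,-3.5,0],"rotation":[0,0,0]},{"grip":0.8,"dp":[0,-3.5,0],"rotation":[0,0,0]}]' 
python3 -c "
from h import *
goal([525,-115,215],63.7)
snap('wrist','w8')"
python3 trays.py w8
```

```text
time: 5.97
tool_pos: [0.5039, -0.1408, 0.2101]
tcp_rot: [-1.967, 0.459, 1.967]
wrist_force: [0.9, -0.6, -2.2]
width: 0.12
time: 6.3
tool_pos: [0.5188, -0.1105, 0.2098]
tcp_rot: [-1.966, 0.458, 1.968]
wrist_force: [-1.3, 0.1, -3.4]
width: 0.127
t 6.30 pos [ 518.8 -110.5  209.8] jaw -116.2 q6 1.77 q1 -0.26 tool x [-0.001  0.    -1.   ] F [-1.3  0.1 -3.4] w 0.127
 dp cm [-0.52  0.13 -0.75] rot [ 0.001  0.001 -0.001]
 dp cm [-0.52  0.13 -0.75] rot [-3.14e+00  1.00e-03  2.00e-03]
((492.7098693847656, -168.32644653320312), (148.29354858398438, 120.11392974853516), 56.65209197998047) 7751.0
((589.0087890625, -1.9760513305664062), (151.2158203125, 119.17474365234375), 63.791542053222656) 11173.5
((619.7344970703125, -257.9115905761719), (410.0906066894531, 81.86131286621094), 60.0024528503418) 30947.0
```

View pics/w8.png

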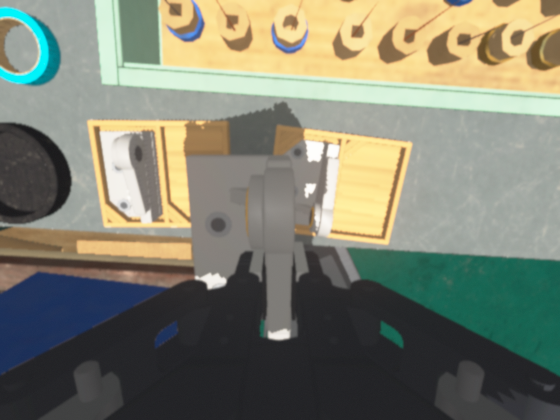

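```bash
python3 -c "
from h import *
goal([559.9,-51.5,72],63.75)"
python3 -m creep '[{"grip":0.8,"dp":[2,-3,-1],"rotation":[0,0,0]},{"grip":0.8,"dp":[4,-5,-1.2],"rotation":[0,0,0]},{"grip":0.8,"dp":[6,-7,-1.2],"rotation":[0,0,0]},{"grip":0.8,"dp":[8,-7,-1.2],"rotation":[0,0,0]},{"grip":0.8,"dp":[10,-7,-1.2],"rotation":[0,0,0]}]' 
python3 -c "
from h import *
goal([559.9,-51.5,72],63.75)"
```

```text
t 6.35 pos [ 518.5 -111.4  209.9] jaw -116.3 q6 1.77 q1 -0.26 tool x [-0.001 -0.    -1.   ] F [-0.4 -0.2 -3.1] w 0.128
 dp cm [13.78 -7.21 -1.07] rot [-0.     0.001 -0.001]
 dp cm [13.78 -7.21 -1.07] rot [ 3.141e+00 -1.000e-03 -1.000e-03]
time: 6.77
tool_pos: [0.5609, -0.0545, 0.1095]
tcp_rot: [-1.966, 0.46, 1.966]
wrist_force: [-0.3, 1.2, -3.3]
width: 0.126
t 6.77 pos [560.9 -54.5 109.5] jaw -116.3 q6 1.89 q1 -0.14 tool x [ 0. -0. -1.] F [-0.3  1.2 -3.3] w 0.126
 dp cm [ 3.75 -0.22  0.22] rot [-0.001 -0.    -0.   ]
 dp cm [ 3.75 -0.22  0.22] rot [ 3.14e+00 -1.00e-03  0.00e+00]
```

```bash

python3 -m creep '[{"grip":0.8,"dp":[1,-0.2,0.2],"rotation":[0,0,0]},{"grip":0.8,"dp":[3,-0.2,0.2],"rotation":[0,0,0]},{"grip":0.8,"dp":[4,-0.2,0.2],"rotation":[0,0,0]},{"grip":0.8,"dp":[4,-0.2,0.2],"rotation":[0,0,0]},{"grip":0.8,"dp":[4,-0.2,0.2],"rotation":[0,0,0]}]' 
python3 -c "
from h import *
goal([559.9,-51.5,42],63.75);snap('wrist','w9');snap('scene','s9');snap('top','t9')"
```

```text
time: 7.18
tool_pos: [0.5594, -0.0517, 0.0701]
tcp_rot: [-1.964, 0.461, 1.967]
wrist_force: [0.3, 0.6, -3.2]
width: 0.124
t 7.18 pos [559.4 -51.7  70.1] jaw -116.4 q6 1.89 q1 -0.14 tool x [-0.001  0.    -1.   ] F [ 0.3  0.6 -3.2] w 0.124
 dp cm [ 2.81 -0.04 -0.04] rot [-0.002  0.001 -0.001]
 dp cm [ 2.81 -0.04 -0.04] rot [ 3.14e+00 -1.00e-03 -2.00e-03]
```

View pics/w9.png

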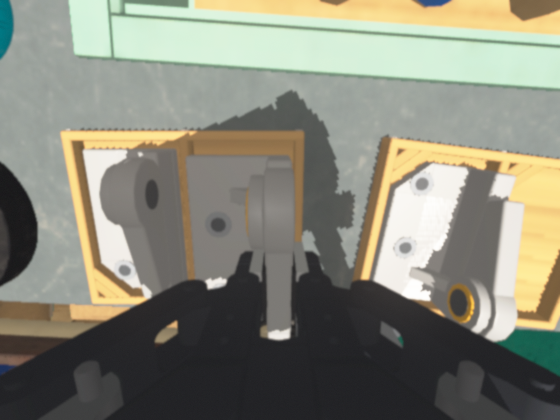

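```bash
python3 trays.py w9; python3 - <<'E'
from h import *
C,im,D=load('w9')
n=np.array([np.cos(np.radians(63.75)),np.sin(np.radians(63.75))]);a=np.array([n[1],-n[0]])
p=np.array([559.4,-51.7])
for uv in [(63,132),(303,131),(190,137),(93,303)]:
    q=onz(C,*uv,.017)[:2]*1000; print(uv,q.round(1),'rel tcp x,y own',((q-p)@a).round(1),((q-p)@n).round(1))
X=cloud(C,D)*1000; 
for u,v in [(190,200),(190,160),(190,250)]: print(X[v,u])
# foot edges top plane
for z,uv in [(45,(186,200)),(45,(230,155)),(45,(186,250))]:
    q=onz(C,*uv,z/1000)[:2]*1000; print(uv,((q-p)@a).round(1),((q-p)@n).round(1))
E
```

```text
((494.0460205078125, -166.84371948242188), (154.63693237304688, 119.54888916015625), 56.57971954345703) 12244.0
((589.3582153320312, -0.9739532470703125), (148.22052001953125, 120.10360717773438), 63.65208435058594) 10016.5
((651.1432495117188, -159.2274169921875), (202.17787170410156, 16.261110305786133), 60.29494857788086) 7304.5
(63, 132) [673.9  37.1] rel tcp x,y own 63.4 130.3
(303, 131) [610.1 -93.2] rel tcp x,y own 63.8 -14.8
(190, 137) [637.3 -30.2] rel tcp x,y own 60.4 53.7
(93, 303) [569.4  90.4] rel tcp x,y own -53.9 131.8
[605.39954198 -19.79545721  42.48792725]
[624.24354701 -31.10918216  42.62153394]
[573.94609189   7.37097964  17.96550592]
(186, 200) 27.7 50.3
(230, 155) 51.8 25.3
(186, 250) -1.5 52.8
```

```bash

python3 -m creep '[{"grip":0.8,"dp":[0.6,-0.12,-0.05],"rotation":[0,0,0]},{"grip":0.8,"dp":[1.2,-0.12,-0.05],"rotation":[0,0,0]},{"grip":0.8,"dp":[1.7,-0.12,-0.05],"rotation":[0,0,0]},{"grip":0.8,"dp":[2.2,-0.12,-0.05],"rotation":[0,0,0]},{"grip":0.8,"dp":[2.5,-0.12,-0.05],"rotation":[0,0,0]}]' 
python3 -m creep '[{"grip":0.8,"dp":[0.2,0,0],"rotation":[0,0,0]},{"grip":0.8,"dp":[0.4,0,0],"rotation":[0,0,0]},{"grip":0.8,"dp":[0.4,0,0],"rotation":[0,0,0]}]'
python3 -c "
from h import *
goal([560.4,-50.7,41.5],63.65);snap('wrist','w10')"
```

```text
time: 7.75
tool_pos: [0.5603, -0.0499, 0.0442]
tcp_rot: [-1.965, 0.459, 1.968]
wrist_force: [0.4, -0.5, -3.3]
width: 0.124
time: 8.0
tool_pos: [0.5606, -0.05, 0.0422]
tcp_rot: [-1.965, 0.459, 1.968]
wrist_force: [-5.7, 0.2, 4.7]
width: 0.126
t 8.00 pos [560.6 -50.   42.2] jaw -116.3 q6 1.90 q1 -0.13 tool x [-0.002  0.    -1.   ] F [-5.7  0.2  4.7] w 0.126
 dp cm [ 0.07  0.07 -0.02] rot [ 0.001  0.002 -0.001]
 dp cm [ 0.07  0.07 -0.02] rot [-3.141e+00  1.000e-03  2.000e-03]
```

View pics/w10.png

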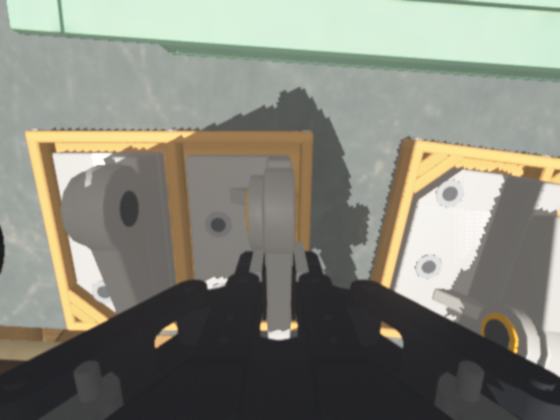

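```bash

python3 -m creep '[{"grip":3,"dp":[0,0,0],"rotation":[0,0,0]},{"grip":3,"dp":[0,0,0],"rotation":[0,0,0]},{"grip":3,"dp":[0,0,0],"rotation":[0,0,0]},{"grip":3,"dp":[0,0,0],"rotation":[0,0,0]}]' 
python3 -m creep '[{"grip":3,"dp":[-3,0,0],"rotation":[0,0,0]},{"grip":3,"dp":[-7,0,0],"rotation":[0,0,0]},{"grip":3,"dp":[-11,0,0],"rotation":[0,0,0]},{"grip":3,"dp":[-15,0,0],"rotation":[0,0,0]},{"grip":3,"dp":[-15,0,0],"rotation":[0,0,0]}]'
python3 -c "
from h import *
goal([560.4,-50.7,41.5],63.65);snap('wrist','w11');snap('top','t11')"
python3 trays.py w11
```

```text
time: 8.38
tool_pos: [0.5616, -0.0502, 0.0415]
tcp_rot: [-1.967, 0.459, 1.965]
wrist_force: [-0.2, 0.2, -0.3]
width: 0.349
time: 8.8
tool_pos: [0.5671, -0.0509, 0.2015]
tcp_rot: [-1.982, 0.458, 1.949]
wrist_force: [1.0, -0.3, 0.4]
width: 0.352
t 8.80 pos [567.1 -50.9 201.5] jaw -116.3 q6 1.90 q1 -0.13 tool x [ 0.017 -0.002 -1.   ] F [ 1.  -0.3  0.4] w 0.352
 dp cm [15.99  0.37  0.86] rot [ 0.001 -0.016  0.005]
 dp cm [15.99  0.37  0.86] rot [-3.141 -0.008 -0.025]
((493.6639404296875, -167.17166137695312), (151.36146545410156, 119.91497802734375), 56.577152252197266) 8211.0
((589.672119140625, -1.2403411865234375), (148.50372314453125, 119.81578826904297), 63.46713638305664) 14066.0
((643.1315307617188, -226.7888946533203), (327.8656005859375, 95.86634063720703), 60.03753662109375) 30565.5
```

View pics/w11.png

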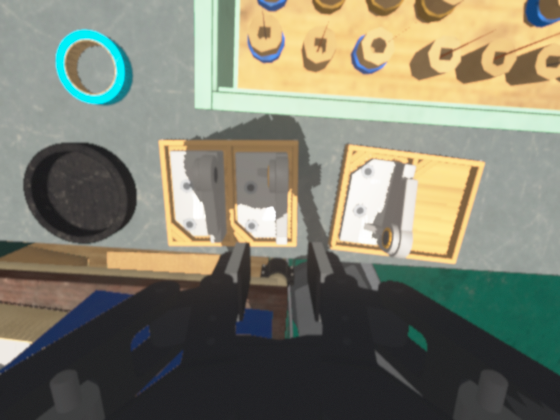

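```bash
python3 - <<'E'
from h import *
C,im,D=load('w11');X=cloud(C,D)*1000
def plane(x0,y0,x1,y1):
    P=X[y0:y1,x0:x1].reshape(-1,3); P=P[(P[:,2]>5)&(P[:,2]<25)]
    A=np.c_[P[:,:2]-P[:,:2].mean(0),np.ones(len(P))]; s=np.linalg.lstsq(A,P[:,2],rcond=None)[0]; print(len(P),s.round(3))
plane(238,165,260,200); plane(240,160,262,230); plane(175,160,192,225); plane(345,180,370,235)
E
python3 st.py w11 235,145,293,245; python3 st.py w11 165,145,230,245
```

```text
767 [-6.0000e-03 -1.9000e-02  1.5643e+01]
1533 [-1.000e-02 -3.400e-02  1.559e+01]
1099 [-0.022 -0.055 15.496]
1359 [-0.051 -0.056 15.321]
all 4312 [array([569.8, -29.7]), array([ 59.1, 104.6]), np.float64(63.3)] mean [576.8 -35.   28.8] z [13.9 16.  68.7]
foot 108 [array([571.3, -30.4]), array([ 59.1, 100.2]), np.float64(63.3)] mean [569.7 -21.   11.2] z [ 6.2 13.4 14. ]
web 1328 [array([566.7, -46.5]), array([23.2, 94.9]), np.float64(63.8)] mean [574.2 -54.5  58.6] z [36.9 60.7 69.4]
all 4367 [array([603. ,  33.9]), array([ 60. , 104.8]), np.float64(63.2)] mean [608.   22.7  32.3] z [10.7 16.7 68.9]
foot 207 [array([605.6,  32.7]), array([59.7, 98.7]), np.float64(63.6)] mean [608.8  16.1  10.9] z [ 6.2 11.6 14. ]
web 1890 [array([597.5,  13. ]), array([18.8, 95.7]), np.float64(64.3)] mean [604.1   5.7  54.1] z [27.9 56.9 69.5]
```

```bash
python3 - <<'E'
from h import *
C,im,D=load('t11'); X=cloud(C,D)*1000
hsv=cv2.cvtColor(im,cv2.COLOR_RGB2HSV)
box=im[185:228,180:225]
print(im[207,195:212].tolist()); print(hsv[196,185:215].tolist())
cv2.imwrite('pics/c3.png',cv2.resize(im[170:245,160:250],None,fx=8,fy=8,interpolation=cv2.INTER_NEAREST)[:,:,::-1])
E
```

```text
[[62, 63, 63], [72, 72, 71], [123, 122, 120], [182, 179, 175], [209, 207, 201], [214, 212, 206], [213, 212, 206], [215, 213, 208], [217, 215, 209], [219, 218, 211], [218, 217, 212], [219, 217, 212], [215, 212, 208], [218, 216, 210], [219, 218, 211], [221, 220, 215], [224, 223, 219]]
[[20, 73, 112], [19, 73, 109], [19, 73, 136], [19, 72, 197], [20, 71, 225], [20, 70, 226], [21, 70, 225], [20, 72, 224], [21, 69, 224], [21, 69, 225], [21, 70, 225], [20, 72, 224], [19, 60, 209], [19, 24, 200], [21, 9, 204], [25, 9, 173], [12, 9, 135], [15, 5, 111], [60, 3, 85], [90, 4, 71], [45, 6, 83], [23, 8, 129], [20, 8, 186], [21, 8, 211], [26, 8, 211], [19, 24, 199], [19, 58, 220], [21, 69, 227], [20, 72, 224], [20, 73, 196]]
```

View pics/c3.png

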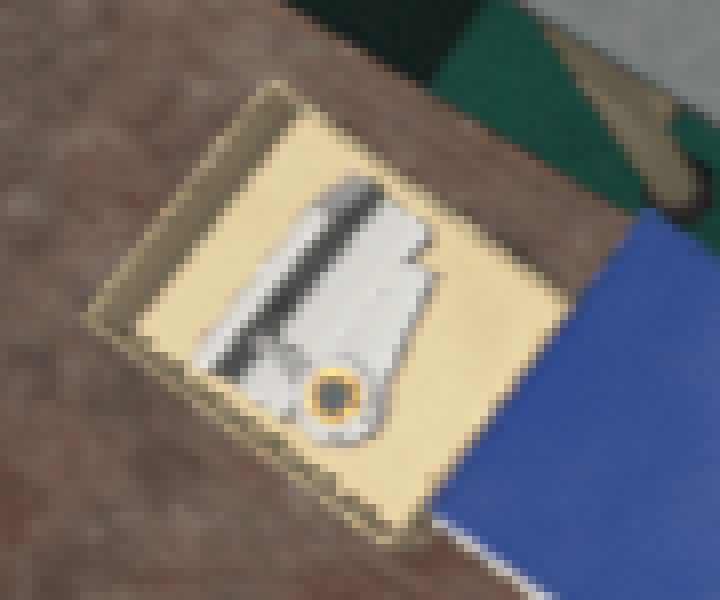

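```bash
cat > cb.py <<'E'
from h import *
import sys
def cb(name,box):
    C,im,D=load(name); X=cloud(C,D)*1000; hsv=cv2.cvtColor(im,cv2.COLOR_RGB2HSV)
    b=np.zeros(D.shape,bool); b[box[1]:box[3],box[0]:box[2]]=1
    m=b&(D>0)&(hsv[...,1]<35)&(X[...,2]>5)&(X[...,2]<75)
    n,l,s,_=cv2.connectedComponentsWithStats(m.astype(np.uint8)); k=1+np.argmax(s[1:,4]); P=X[l==k]
    print('all',len(P),cv2.minAreaRect(P[:,:2].astype(np.float32)))
    T=P[P[:,2]>48]; print('top',len(T),cv2.minAreaRect(T[:,:2].astype(np.float32)),np.median(T[:,2]))
    q=np.polyfit(*( (T[:,0],T[:,1]) ),1); print('dir',np.degrees(np.arctan(q[0])),T.mean(0))
    return P
cb(sys.argv[1],[int(v) for v in sys.argv[2].split(',')])
E
python3 cb.py t11 178,188,216,228; python3 cb.py top0 178,188,216,228
python3 -c "
from h import *
goal([520,330,280],60)"
```

```text
all 540 ((532.7945556640625, 346.1912841796875), (61.968658447265625, 94.41552734375), 54.09432601928711)
top 98 ((545.2630004882812, 369.05181884765625), (10.31083869934082, 84.54644012451172), 54.09432601928711) 56.99090821723507
dir -34.58904009123578 [543.13014822 370.09799992  56.25912891]
all 538 ((533.1375122070312, 346.0695495605469), (62.92298126220703, 94.5597915649414), 55.90220260620117)
top 95 ((545.4423217773438, 369.1316223144531), (10.070940971374512, 84.38348388671875), 54.350894927978516) 56.88585366790486
dir -35.307050268921095 [543.46902764 369.93214323  56.61880097]
t 8.90 pos [563.2 -50.4 194.5] jaw -116.3 q6 1.90 q1 -0.13 tool x [ 0.006 -0.001 -1.   ] F [-0.7 -1.2  0.1] w 0.351
 dp cm [ -8.61 -32.21  20.68] rot [ 0.065 -0.006  0.002]
 dp cm [ -8.61 -32.21  20.68] rot [-3.077e+00 -3.000e-03 -9.000e-03]
```

```bash

python3 -m creep '[{"grip":3,"dp":[-4,0,0],"rotation":[-0.12,0,0]},{"grip":3,"dp":[-8,0,0],"rotation":[-0.24,0,0]},{"grip":3,"dp":[-9,-4,2.5],"rotation":[-0.36,0,0]},{"grip":3,"dp":[-9,-7,5],"rotation":[-0.48,0,0]},{"grip":3,"dp":[-9,-10,7],"rotation":[-0.6,0,0]}]'
python3 -c "
from h import *
goal([520,330,280],54.8)"
```

```text
time: 9.32
tool_pos: [0.5422, 0.0713, 0.281]
tcp_rot: [2.146, 0.156, -2.147]
wrist_force: [0.3, 0.3, -0.2]
width: 0.35
t 9.32 pos [542.2  71.3 281. ] jaw -81.7 q6 1.51 q1 0.08 tool x [-0.  0. -1.] F [ 0.3  0.3 -0.2] w 0.350
 dp cm [  0.11 -25.92  -1.53] rot [0.759 0.    0.   ]
 dp cm [  0.11 -25.92  -1.53] rot [-2.383 -0.     0.   ]
```

```bash

python3 -m creep '[{"grip":3,"dp":[0,-3,0],"rotation":[-0.12,0,0]},{"grip":3,"dp":[0,-6,0],"rotation":[-0.24,0,0]},{"grip":3,"dp":[0,-9,0],"rotation":[-0.36,0,0]},{"grip":3,"dp":[0,-12,0],"rotation":[-0.48,0,0]},{"grip":3,"dp":[0,-15,0],"rotation":[-0.6,0,0]}]'
python3 -c "
from h import *
goal([520,330,280],54.8)"
```

```text
time: 9.73
tool_pos: [0.5201, 0.2201, 0.2787]
tcp_rot: [1.781, 0.7, -1.789]
wrist_force: [0.9, -0.1, -1.2]
width: 0.352
t 9.73 pos [520.1 220.1 278.7] jaw -47.2 q6 1.18 q1 0.36 tool x [-0.004 -0.001 -1.   ] F [ 0.9 -0.1 -1.2] w 0.352
 dp cm [-0.15 -8.07 -7.46] rot [ 1.361e+00  4.000e-03 -1.000e-03]
 dp cm [-0.15 -8.07 -7.46] rot [-1.78e+00  1.00e-03  4.00e-03]
```

```bash

python3 -m creep '[{"grip":3,"dp":[0,-2,-2],"rotation":[-0.12,0,0]},{"grip":3,"dp":[0,-4,-4],"rotation":[-0.24,0,0]},{"grip":3,"dp":[0,-6,-6],"rotation":[-0.36,0,0]},{"grip":3,"dp":[0,-8,-7.5],"rotation":[-0.48,0,0]},{"grip":3,"dp":[0,-8,-7.5],"rotation":[-0.6,0,0]}]'
python3 -m creep '[{"grip":3,"dp":[0,0,0],"rotation":[-0.12,0,0]},{"grip":3,"dp":[0,0,0],"rotation":[-0.24,0,0]},{"grip":3,"dp":[0,0,0],"rotation":[-0.36,0,0]},{"grip":3,"dp":[0,0,0],"rotation":[-0.48,0,0]},{"grip":3,"dp":[0,0,0],"rotation":[-0.6,0,0]}]'
python3 -m creep '[{"grip":3,"dp":[0,0,0],"rotation":[-0.12,0,0]},{"grip":3,"dp":[0,0,0],"rotation":[-0.24,0,0]},{"grip":3,"dp":[0,0,0],"rotation":[-0.36,0,0]},{"grip":3,"dp":[0,0,0],"rotation":[-0.48,0,0]},{"grip":3,"dp":[0,0,0],"rotation":[-0.58,0,0]}]'
python3 -c "
from h import *
goal([520,330,280],54.8);snap('wrist','w12')"
```

```text
time: 10.15
tool_pos: [0.5213, 0.3326, 0.2782]
tcp_rot: [1.368, 1.1, -1.373]
wrist_force: [-0.5, -0.5, 0.4]
width: 0.35
time: 10.57
tool_pos: [0.5219, 0.3283, 0.2783]
tcp_rot: [0.925, 1.366, -0.931]
wrist_force: [-0.1, 0.5, -0.3]
width: 0.35
time: 10.98
tool_pos: [0.522, 0.3282, 0.2783]
tcp_rot: [0.479, 1.52, -0.484]
wrist_force: [0.2, 0.8, -0.4]
width: 0.35
t 10.98 pos [522.  328.2 278.3] jaw 54.8 q6 -0.44 q1 0.52 tool x [-0.004 -0.002 -1.   ] F [ 0.2  0.8 -0.4] w 0.350
 dp cm [-0.17  0.04 -0.27] rot [-0.001 -0.002  0.004]
 dp cm [-0.17  0.04 -0.27] rot [3.141e+00 6.000e-03 3.000e-03]
```

View pics/w12.png

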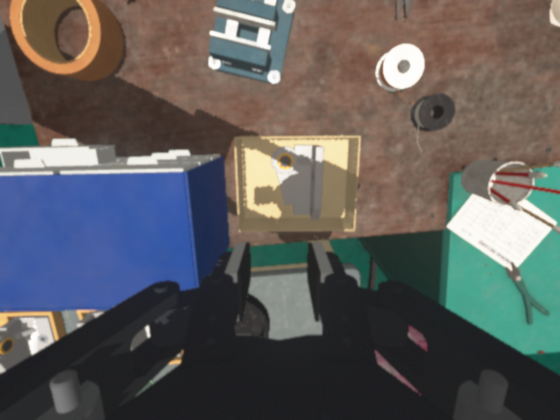

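```bash
python3 cb.py w12 245,142,340,226; python3 - <<'E'
from h import *
C,im,D=load('w12')
cv2.imwrite('pics/c4.png',cv2.resize(im[125:240,225:370],None,fx=5,fy=5,interpolation=cv2.INTER_CUBIC)[:,:,::-1])
E
```

```text
all 2545 ((531.2891235351562, 346.9439697265625), (61.40220260620117, 94.19931030273438), 54.055686950683594)
top 562 ((543.3986206054688, 369.8203125), (9.622659683227539, 86.92837524414062), 53.60506820678711) 57.97247920444434
dir -35.280688634725074 [540.58016386 371.48055392  57.13705135]
```

View pics/c4.png

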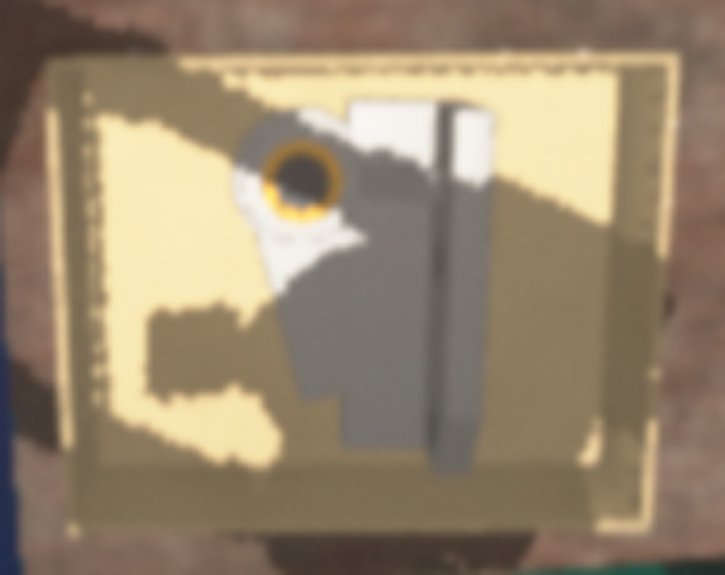

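```bash
python3 -c "
from h import *
goal([545.6,369.2,42],54.3)"
```

```text
t 11.03 pos [522.  328.2 278.4] jaw 55.0 q6 -0.44 q1 0.52 tool x [-0.004 -0.002 -1.   ] F [-0.4  0.5 -0.2] w 0.351
 dp cm [23.62  4.81 -0.37] rot [ 0.012 -0.002  0.004]
 dp cm [23.62  4.81 -0.37] rot [-3.13e+00 -6.00e-03 -3.00e-03]
```

```bash

python3 -m creep '[{"grip":3,"dp":[4,2,-0.3],"rotation":[0.01,0,0]},{"grip":3,"dp":[8,4,-0.4],"rotation":[0.01,0,0]},{"grip":3,"dp":[12,4.8,-0.4],"rotation":[0.01,0,0]},{"grip":3,"dp":[15,4.8,-0.4],"rotation":[0.01,0,0.004]},{"grip":3,"dp":[15.5,4.8,-0.4],"rotation":[0.01,0,0.004]}]'
python3 -m creep '[{"grip":3,"dp":[0,0,0],"rotation":[0,0,0]},{"grip":3,"dp":[0,0,0],"rotation":[0,0,0]}]'
python3 -c "
from h import *
goal([545.6,369.2,42],54.3);snap('wrist','w13')"
python3 cb.py w13 170,100,400,330
```

```text
time: 11.45
tool_pos: [0.5418, 0.3669, 0.1156]
tcp_rot: [0.488, 1.523, -0.503]
wrist_force: [-1.4, -0.2, -0.7]
width: 0.352
time: 11.62
tool_pos: [0.5475, 0.3699, 0.1264]
tcp_rot: [0.497, 1.513, -0.492]
wrist_force: [0.3, 1.0, 1.0]
width: 0.352
t 11.62 pos [547.5 369.9 126.4] jaw 53.8 q6 -0.38 q1 0.56 tool x [ 0.002  0.003 -1.   ] F [0.3 1.  1. ] w 0.352
 dp cm [ 8.44 -0.2  -0.1 ] rot [-0.008 -0.    -0.003]
 dp cm [ 8.44 -0.2  -0.1 ] rot [ 3.133 -0.005  0.   ]
all 5656 ((532.3702392578125, 346.5304260253906), (62.36925506591797, 95.04259490966797), 55.39896774291992)
top 1474 ((543.6070556640625, 370.3367004394531), (9.564146041870117, 86.47945404052734), 54.39288330078125) 58.08208880040867
dir -34.859887561569835 [539.62284462 373.21672381  57.83690756]
```

View pics/w13.png

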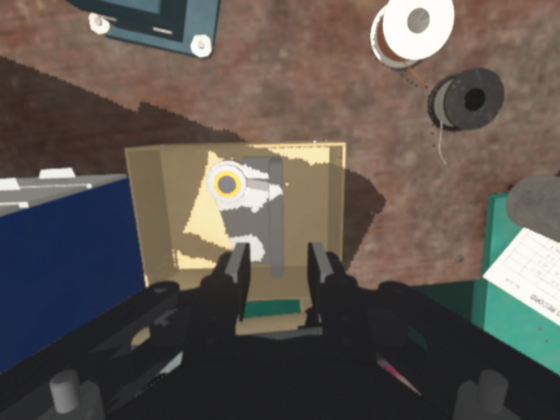

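```bash

python3 -m creep '[{"grip":2.2,"dp":[0,-0.1,0],"rotation":[0,0,0]},{"grip":2.2,"dp":[2,-0.1,0],"rotation":[-0.008,0,0]},{"grip":2.2,"dp":[4.5,-0.1,0],"rotation":[-0.008,0,0]},{"grip":2.2,"dp":[6.5,-0.1,0],"rotation":[-0.008,0,0]},{"grip":2.2,"dp":[8.0,-0.1,0],"rotation":[-0.008,0,0]}]'
python3 -m creep '[{"grip":2.2,"dp":[0.3,0,0],"rotation":[0,0,0]},{"grip":0.5,"dp":[0.3,0,0],"rotation":[0,0,0]},{"grip":0.5,"dp":[0.3,0,0],"rotation":[0,0,0]},{"grip":0.5,"dp":[0.3,0,0],"rotation":[0,0,0]},{"grip":0.5,"dp":[0.3,0,0],"rotation":[0,0,0]}]' 80
python3 -c "
from h import *
goal([545.6,369.2,42],54.3);snap('wrist','w14')"
```

```text
time: 12.08
tool_pos: [0.5481, 0.3699, 0.0476]
tcp_rot: [0.493, 1.512, -0.483]
wrist_force: [0.4, 0.4, -0.8]
width: 0.258
time: 12.5
tool_pos: [0.5479, 0.3701, 0.0447]
tcp_rot: [0.492, 1.513, -0.483]
wrist_force: [0.1, -0.2, -2.3]
width: 0.102
t 12.50 pos [547.9 370.1  44.7] jaw 54.3 q6 -0.39 q1 0.56 tool x [ 0.004  0.004 -1.   ] F [ 0.1 -0.2 -2.3] w 0.102
 dp cm [ 0.26 -0.21 -0.14] rot [ 0.     0.001 -0.006]
 dp cm [ 0.26 -0.21 -0.14] rot [-3.141e+00  9.000e-03  1.000e-03]
```

View pics/w14.png

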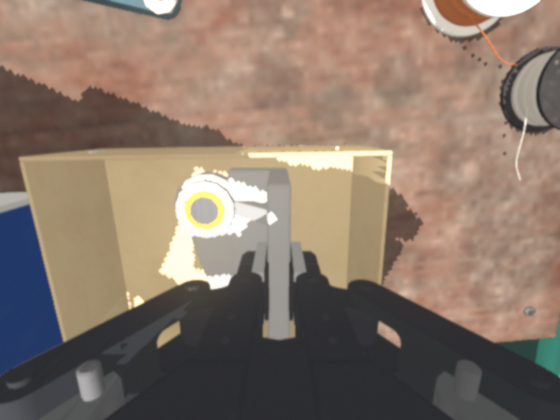

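```bash

python3 -m creep '[{"grip":0.5,"dp":[-2,0,0],"rotation":[0,0,0]},{"grip":0.5,"dp":[-5,0,0],"rotation":[0,0,0]},{"grip":0.5,"dp":[-9,0,0],"rotation":[0,0,0]},{"grip":0.5,"dp":[-13,0,0],"rotation":[0,0,0]},{"grip":0.5,"dp":[-17,0,0],"rotation":[0,0,0]}]'
python3 -m creep '[{"grip":0.5,"dp":[-3,0,0],"rotation":[0,0,0]},{"grip":0.5,"dp":[-6,0,0],"rotation":[0,0,0]},{"grip":0.5,"dp":[-8,0,0],"rotation":[0,0,0]},{"grip":0.5,"dp":[-8,0,0],"rotation":[0,0,0]}]'
python3 -c "
from h import *
goal([384,-316,290],55.5);snap('wrist','w15')"
```

```text
time: 12.97
tool_pos: [0.5463, 0.3688, 0.2151]
tcp_rot: [0.49, 1.514, -0.485]
wrist_force: [0.6, 0.9, -1.9]
width: 0.101
time: 13.3
tool_pos: [0.549, 0.3703, 0.3011]
tcp_rot: [0.497, 1.506, -0.477]
wrist_force: [0.7, 0.8, -1.4]
width: 0.104
t 13.30 pos [549.  370.3 301.1] jaw 54.3 q6 -0.39 q1 0.56 tool x [ 0.013  0.01  -1.   ] F [ 0.7  0.8 -1.4] w 0.104
 dp cm [  0.24 -65.39  26.61] rot [-0.02   0.005 -0.015]
 dp cm [  0.24 -65.39  26.61] rot [ 3.121 -0.024 -0.007]
```

View pics/w15.png

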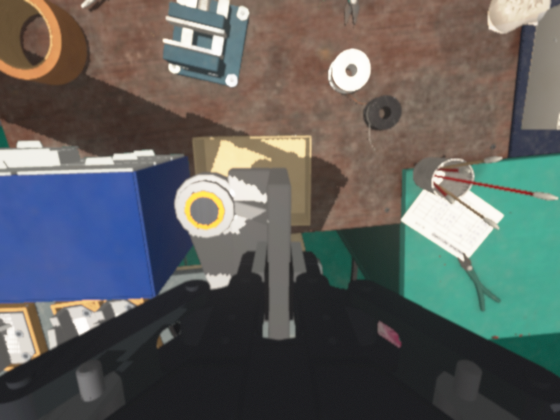

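```bash

python3 -m creep '[{"grip":0.5,"dp":[0,-3,1.2],"rotation":[0,0,0]},{"grip":0.5,"dp":[0,-6.5,2.6],"rotation":[0,0,0]},{"grip":0.5,"dp":[0,-10,4],"rotation":[0,0,0]},{"grip":0.5,"dp":[0,-13.5,5.4],"rotation":[-0.01,0,0]},{"grip":0.5,"dp":[0,-17,6.9],"rotation":[-0.02,0,0]}]'
python3 -m creep '[{"grip":0.5,"dp":[0,-3.5,1.4],"rotation":[0,0,0]},{"grip":0.5,"dp":[0,-7,2.8],"rotation":[0,0,0]},{"grip":0.5,"dp":[0,-10.5,4.2],"rotation":[0,0,0]},{"grip":0.5,"dp":[0,-14,5.6],"rotation":[0,0,0]},{"grip":0.5,"dp":[0,-17.5,7.1],"rotation":[0,0,0]}]'
python3 -c "
from h import *
goal([384,-316,290],55.5)"
```

```text
time: 13.77
tool_pos: [0.5013, 0.1887, 0.2893]
tcp_rot: [0.472, 1.522, -0.47]
wrist_force: [0.3, -0.3, -3.1]
width: 0.105
time: 14.18
tool_pos: [0.4605, 0.0046, 0.2891]
tcp_rot: [0.474, 1.521, -0.47]
wrist_force: [1.0, -0.5, -2.3]
width: 0.105
t 14.18 pos [460.5   4.6 289.1] jaw 55.5 q6 -1.02 q1 -0.05 tool x [-0.002  0.003 -1.   ] F [ 1.  -0.5 -2.3] w 0.105
 dp cm [ -0.19 -30.76  11.85] rot [ 0.    -0.003 -0.002]
 dp cm [ -0.19 -30.76  11.85] rot [-3.142e+00  3.000e-03 -5.000e-03]
```

```bash

python3 -m creep '[{"grip":0.5,"dp":[0,-3.5,1.4],"rotation":[0,0,0]},{"grip":0.5,"dp":[0,-7,2.8],"rotation":[0,0,0]},{"grip":0.5,"dp":[0,-10.5,4.2],"rotation":[0,0,0]},{"grip":0.5,"dp":[0,-14,5.6],"rotation":[0,0,0]},{"grip":0.5,"dp":[0,-17.5,6.9],"rotation":[0,0,0]}]'
python3 -m creep '[{"grip":0.5,"dp":[0,-3.5,1.4],"rotation":[0,0,0]},{"grip":0.5,"dp":[0,-7,2.8],"rotation":[0,0,0]},{"grip":0.5,"dp":[0,-10,4.0],"rotation":[0,0,0]},{"grip":0.5,"dp":[0,-12,4.7],"rotation":[0,0,0]},{"grip":0.5,"dp":[0,-12,4.7],"rotation":[0,0,0]}]'
python3 -c "
from h import *
goal([384,-316,43],55.5);snap('wrist','w16')"
```

```text
time: 14.6
tool_pos: [0.4185, -0.1783, 0.2885]
tcp_rot: [0.476, 1.521, -0.469]
wrist_force: [0.6, 0.4, -2.2]
width: 0.1
time: 15.02
tool_pos: [0.3888, -0.3057, 0.2877]
tcp_rot: [0.478, 1.521, -0.473]
wrist_force: [0.2, -1.0, -2.0]
width: 0.102
t 15.02 pos [ 388.8 -305.7  287.7] jaw 55.2 q6 -1.68 q1 -0.72 tool x [-0.002  0.004 -1.   ] F [ 0.2 -1.  -2. ] w 0.102
 dp cm [24.47 -1.18  0.28] rot [-0.005 -0.004 -0.002]
 dp cm [24.47 -1.18  0.28] rot [ 3.137 -0.004  0.006]
```

View pics/w16.png

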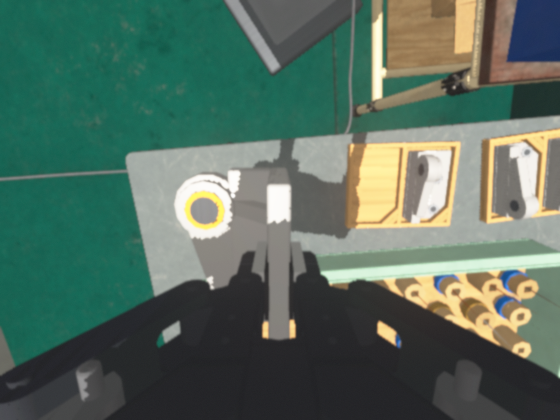

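```bash
python3 - <<'E'
from h import *
C,im,D=load('w16'); n=np.array([np.cos(np.radians(55.5)),np.sin(np.radians(55.5))]);a=np.array([n[1],-n[0]]);p=np.array([384,-316.])
for uv,z in [((135,155),0),((250,146),0),((345,136),0),((152,290),0),((322,258),.085),((450,247),.085),((348,145),.017),((348,225),.017)]:
    q=onz(C,*uv,z)[:2]*1000; print(uv,q.round(),((q-p)@a).round(),((q-p)@n).round())
E
```

```text
(135, 155) [ 245. -451.] -38.0 -190.0
(250, 146) [ 328. -311.] -49.0 -28.0
(345, 136) [ 392. -194.] -62.0 105.0
(152, 290) [ 420. -572.] 174.0 -190.0
(322, 258) [ 489. -309.] 82.0 65.0
(450, 247) [ 566. -173.] 69.0 221.0
(348, 145) [ 402. -200.] -51.0 106.0
(348, 225) [ 498. -259.] 62.0 112.0
```

```bash
python3 -c "
from h import *
goal([394.7,-323.4,43],55.5)"
python3 -m creep '[{"grip":0.5,"dp":[3,-1,1],"rotation":[0,0,0]},{"grip":0.5,"dp":[7,-2.1,1.5],"rotation":[0,0,0]},{"grip":0.5,"dp":[11,-2.1,1.6],"rotation":[0,0,0]},{"grip":0.5,"dp":[15,-2.1,1.6],"rotation":[0,0,0]},{"grip":0.5,"dp":[18,-2.1,1.6],"rotation":[0,0,0]}]'
python3 -m creep '[{"grip":0.5,"dp":[2,0,0],"rotation":[0,0,0]},{"grip":0.5,"dp":[4,0,0],"rotation":[0,0,0]},{"grip":0.5,"dp":[4.5,0,0],"rotation":[0,0,0]},{"grip":0.5,"dp":[4.5,0,0],"rotation":[0,0,0]}]'
python3 -c "
from h import *
goal([394.7,-323.4,43],55.5)"
```

```text
t 15.07 pos [ 389.4 -303.7  287.8] jaw 55.3 q6 -1.68 q1 -0.72 tool x [-0.001  0.006 -1.   ] F [ 1.   0.9 -3. ] w 0.101
 dp cm [24.47 -1.42  1.67] rot [-0.004 -0.004 -0.004]
 dp cm [24.47 -1.42  1.67] rot [ 3.137 -0.007  0.007]
time: 15.48
tool_pos: [0.3907, -0.3253, 0.1057]
tcp_rot: [0.478, 1.523, -0.466]
wrist_force: [-0.7, 0.6, -3.1]
width: 0.104
time: 15.82
tool_pos: [0.3911, -0.3254, 0.0627]
tcp_rot: [0.477, 1.524, -0.466]
wrist_force: [-0.4, -0.3, -2.9]
width: 0.099
t 15.82 pos [ 391.1 -325.4   62.7] jaw 55.5 q6 -1.72 q1 -0.75 tool x [-0.002  0.008 -1.   ] F [-0.4 -0.3 -2.9] w 0.099
 dp cm [1.97 0.36 0.2 ] rot [ 0.    -0.007 -0.005]
 dp cm [1.97 0.36 0.2 ] rot [-3.141  0.008 -0.01 ]
```

```bash

python3 -m creep '[{"grip":0.5,"dp":[0.8,0.2,0.2],"rotation":[0,-0.007,-0.005]},{"grip":0.5,"dp":[1.4,0.2,0.2],"rotation":[0,-0.007,-0.005]},{"grip":0.5,"dp":[1.8,0.2,0.2],"rotation":[0,-0.007,-0.005]},{"grip":0.5,"dp":[2.0,0.2,0.2],"rotation":[0,-0.007,-0.005]},{"grip":0.5,"dp":[2.0,0.2,0.2],"rotation":[0,-0.007,-0.005]}]'
python3 -c "
from h import *
goal([394.7,-323.4,43],55.5)"
```

```text
time: 16.23
tool_pos: [0.3958, -0.3278, 0.0457]
tcp_rot: [0.469, 1.512, -0.474]
wrist_force: [0.3, -0.3, -3.5]
width: 0.105
t 16.23 pos [ 395.8 -327.8   45.7] jaw 55.5 q6 -1.71 q1 -0.74 tool x [ 0.005 -0.005 -1.   ] F [ 0.3 -0.3 -3.5] w 0.105
 dp cm [ 0.27  0.3  -0.34] rot [-0.     0.007  0.001]
 dp cm [ 0.27  0.3  -0.34] rot [ 3.141e+00  2.000e-03 -1.100e-02]
```

```bash

python3 -m creep '[{"grip":0.5,"dp":[0.2,0,0],"rotation":[0,0.005,0]},{"grip":0.5,"dp":[0.35,0,0],"rotation":[0,0.005,0]},{"grip":0.5,"dp":[0.35,0,0],"rotation":[0,0.005,0]}]'
python3 -c "
from h import *
goal([394.7,-323.4,43],55.5)"
```

```text
time: 16.48
tool_pos: [0.3958, -0.328, 0.0422]
tcp_rot: [0.471, 1.517, -0.473]
wrist_force: [0.5, -0.0, -2.4]
width: 0.101
t 16.48 pos [ 395.8 -328.    42.2] jaw 55.5 q6 -1.71 q1 -0.74 tool x [ 0.001 -0.002 -1.   ] F [ 0.5 -0.  -2.4] w 0.101
 dp cm [-0.08  0.32 -0.35] rot [-0.001  0.002  0.001]
 dp cm [-0.08  0.32 -0.35] rot [ 3.141e+00  2.000e-03 -3.000e-03]
```

```bash

python3 -m creep '[{"grip":0.5,"dp":[0.15,0,0],"rotation":[0,0,0]},{"grip":0.5,"dp":[0.15,0,0],"rotation":[0,0,0]},{"grip":2.4,"dp":[0.15,0,0],"rotation":[0,0,0]},{"grip":2.4,"dp":[0.15,0,0],"rotation":[0,0,0]},{"grip":2.4,"dp":[0.15,0,0],"rotation":[0,0,0]}]'
python3 -m creep '[{"grip":2.4,"dp":[-3,0,0],"rotation":[0,0,0]},{"grip":2.4,"dp":[-7,0,0],"rotation":[0,0,0]},{"grip":2.4,"dp":[-10,0,0],"rotation":[0,0,0]},{"grip":0,"dp":[-12,-1,0],"rotation":[0,0,0]},{"grip":0,"dp":[-12,-2,0],"rotation":[0,0,0]}]'
python3 -c "
from h import *
goal([394.7,-323.4,43],55.5);snap('wrist','w17')"
python3 br.py w17 150,100,380,300 .006 .048
```

```text
time: 16.9
tool_pos: [0.3961, -0.3282, 0.041]
tcp_rot: [0.47, 1.516, -0.474]
wrist_force: [0.0, -0.2, -0.0]
width: 0.281
time: 17.32
tool_pos: [0.3873, -0.3469, 0.1667]
tcp_rot: [0.465, 1.508, -0.476]
wrist_force: [0.6, -0.9, -0.2]
width: 0.014
t 17.32 pos [ 387.3 -346.9  166.7] jaw 55.5 q6 -1.75 q1 -0.78 tool x [ 0.009 -0.01  -1.   ] F [ 0.6 -0.9 -0.2] w 0.014
 dp cm [12.35  2.39 -0.87] rot [0.001 0.013 0.003]
 dp cm [12.35  2.39 -0.87] rot [-3.141 -0.004  0.02 ]
5575 zmax [0.0133 0.0562 0.0569 0.0576]
 all ((427.0740661621094, -333.5595703125), (108.51744842529297, 171.48867797851562), 71.86724090576172)
 top 1148 ((392.25482177734375, -325.9612121582031), (10.47278881072998, 84.21126556396484), 55.725460052490234) 0.05616885108981573 [ 0.38898702 -0.32387265  0.0557479 ]
```

View pics/w17.png

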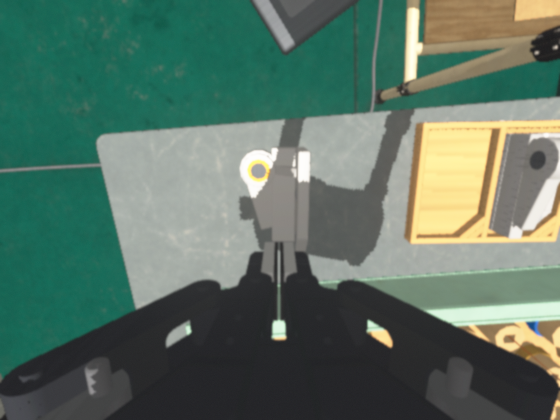

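```bash
python3 -c "
from h import *
goal([375.8,-362.7,50],55.5)"
python3 -m creep '[{"grip":0,"dp":[0,-1.2,-0.2],"rotation":[0,0,0]},{"grip":0,"dp":[3,-2,-0.2],"rotation":[0,0,0]},{"grip":0,"dp":[7,-2,-0.2],"rotation":[0,0,0]},{"grip":0,"dp":[10,-2,-0.2],"rotation":[0,0,0]},{"grip":0,"dp":[10.5,-2,-0.2],"rotation":[0,0,0]}]'
python3 -m creep '[{"grip":0,"dp":[0,0,0],"rotation":[0,0,0]},{"grip":0,"dp":[0,0,0],"rotation":[0,0,0]}]'
python3 -c "
from h import *
goal([375.8,-362.7,50],55.5)"
```

```text
t 17.37 pos [ 385.3 -347.4  164.1] jaw 55.5 q6 -1.75 q1 -0.78 tool x [ 0.006 -0.008 -1.   ] F [-0.8 -1.5 -0.7] w 0.002
 dp cm [11.42 -1.76 -0.02] rot [-0.     0.009  0.004]
 dp cm [11.42 -1.76 -0.02] rot [ 3.141  0.006 -0.015]
time: 17.78
tool_pos: [0.366, -0.3549, 0.048]
tcp_rot: [0.478, 1.53, -0.469]
wrist_force: [-1.2, 0.3, -1.5]
width: -0.001
time: 17.95
tool_pos: [0.3709, -0.3594, 0.0552]
tcp_rot: [0.472, 1.519, -0.473]
wrist_force: [0.2, 0.0, 0.8]
width: 0.003
t 17.95 pos [ 370.9 -359.4   55.2] jaw 55.5 q6 -1.79 q1 -0.82 tool x [-0.    -0.001 -1.   ] F [0.2 0.  0.8] w 0.003
 dp cm [0.52 0.01 0.59] rot [-0.001  0.     0.001]
 dp cm [0.52 0.01 0.59] rot [ 3.141e+00  1.000e-03 -0.000e+00]
```

```bash

python3 -m creep '[{"grip":0,"dp":[0.3,0.2,0.4],"rotation":[0,0,0]},{"grip":0,"dp":[0.5,1.0,0.6],"rotation":[0,0,0]},{"grip":0,"dp":[0.5,1.8,0.6],"rotation":[0,0,0]},{"grip":0,"dp":[0.5,2.5,0.6],"rotation":[0,0,0]},{"grip":0,"dp":[0.5,3.1,0.6],"rotation":[0,0,0]}]'
python3 -m creep '[{"grip":0,"dp":[0,0.6,0],"rotation":[0,0,0]},{"grip":0,"dp":[0,1.2,0],"rotation":[0,0,0]},{"grip":0,"dp":[0,1.8,0],"rotation":[0,0,0]},{"grip":0,"dp":[0,2.4,0],"rotation":[0,0,0]},{"grip":0,"dp":[0,2.9,0],"rotation":[0,0,0]}]'
python3 -c "
from h import *
goal([375.8,-362.7,50],55.5);snap('wrist','w18')"
```

```text
time: 18.37
tool_pos: [0.3952, -0.3373, 0.0517]
tcp_rot: [0.469, 1.515, -0.473]
wrist_force: [-0.6, -0.2, 0.9]
width: -0.002
time: 18.78
tool_pos: [0.4106, -0.3128, 0.0505]
tcp_rot: [0.471, 1.517, -0.473]
wrist_force: [-0.2, 0.5, 0.1]
width: 0.001
t 18.78 pos [ 410.6 -312.8   50.5] jaw 55.5 q6 -1.67 q1 -0.70 tool x [ 0.001 -0.002 -1.   ] F [-0.2  0.5  0.1] w 0.001
 dp cm [ 0.06 -6.08 -0.04] rot [-0.     0.002  0.001]
 dp cm [ 0.06 -6.08 -0.04] rot [ 3.141e+00  1.000e-03 -3.000e-03]
```

View pics/w18.png

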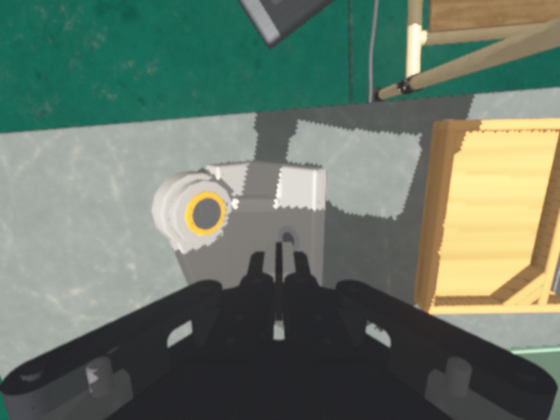

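Tipping as before; continuing the push.

```bash

python3 -m creep '[{"grip":0,"dp":[0,0.5,0],"rotation":[0,0,0]},{"grip":0,"dp":[0,1.0,0],"rotation":[0,0,0]},{"grip":0,"dp":[0,1.4,0],"rotation":[0,0,0]},{"grip":0,"dp":[0,1.8,0],"rotation":[0,0,0]},{"grip":0,"dp":[0,2.1,0],"rotation":[0,0,0]}]'
python3 -c "
from h import *
goal([375.8,-362.7,50],55.5);snap('wrist','w19')"
```

```text
time: 19.25
tool_pos: [0.4225, -0.296, 0.0506]
tcp_rot: [0.471, 1.517, -0.473]
wrist_force: [-0.6, -0.1, 0.8]
width: -0.003
t 19.25 pos [ 422.5 -296.    50.6] jaw 55.5 q6 -1.63 q1 -0.66 tool x [ 0.001 -0.002 -1.   ] F [-0.6 -0.1  0.8] w -0.003
 dp cm [ 0.07 -8.15 -0.07] rot [-0.     0.002  0.001]
 dp cm [ 0.07 -8.15 -0.07] rot [ 3.141e+00  1.000e-03 -3.000e-03]
```

View pics/w19.png

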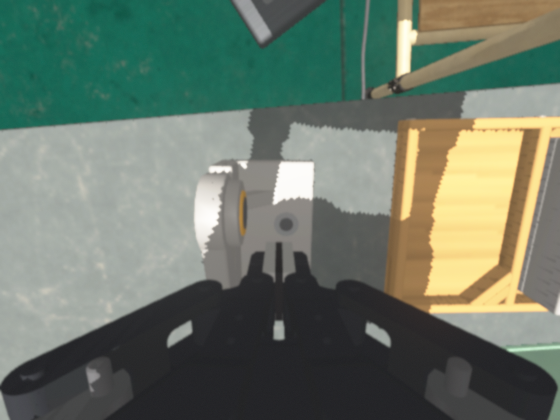

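It stands on its foot now (foot edge at column 313, web at column 215). Lift and measure.

```bash

python3 -m creep '[{"grip":4,"dp":[-4,0,0],"rotation":[0,0,0]},{"grip":4,"dp":[-8,0,0],"rotation":[0,0,0]},{"grip":4,"dp":[-12,0,0],"rotation":[0,0,0]},{"grip":4,"dp":[-14,0,0],"rotation":[0,0,0]},{"grip":4,"dp":[-14,0,0],"rotation":[0,0,0]}]'
python3 -m creep '[{"grip":4,"dp":[0,0,0],"rotation":[0,0,0]},{"grip":4,"dp":[0,0,0],"rotation":[0,0,0]}]'
python3 -c "
from h import *
goal([375.8,-362.7,50],55.5);snap('wrist','w20');snap('top','t20')"
python3 st.py w20 200,120,330,245;python3 st.py t20 380,230,440,290; python3 trays.py w20
```

```text
time: 19.72
tool_pos: [0.4255, -0.2987, 0.1975]
tcp_rot: [0.467, 1.506, -0.476]
wrist_force: [0.5, -0.2, -0.1]
width: 0.468
time: 19.88
tool_pos: [0.4215, -0.2956, 0.1897]
tcp_rot: [0.471, 1.518, -0.473]
wrist_force: [-0.9, -0.1, -0.0]
width: 0.468
t 19.88 pos [ 421.5 -295.6  189.7] jaw 55.5 q6 -1.63 q1 -0.66 tool x [-0.    -0.001 -1.   ] F [-0.9 -0.1 -0. ] w 0.468
 dp cm [13.98 -8.1   0.03] rot [-0.001  0.001  0.001]
 dp cm [13.98 -8.1   0.03] rot [ 3.141e+00  1.000e-03 -1.000e-03]
all 4837 [array([ 416.1, -300.8]), array([56.1, 95.6]), np.float64(55.3)] mean [ 410.7 -300.    24.2] z [ 8.9 10.9 63.6]
foot 3146 [array([ 417. , -299.2]), array([53.2, 96.2]), np.float64(56.6)] mean [ 417.9 -294.2   10.3] z [ 8.7 10.3 12. ]
web 1546 [array([ 405.9, -315.9]), array([19.6, 95. ]), np.float64(55.3)] mean [ 397.1 -311.7   52.7] z [31.2 54.9 64.4]
all 563 [array([ 414.9, -297.5]), array([56.6, 88.4]), np.float64(55.1)] mean [ 408.5 -295.8   23.8] z [ 6.5 12.6 64.3]
foot 331 [array([ 416.6, -295. ]), array([50.5, 88.4]), np.float64(55.1)] mean [ 415.7 -289.8   10.2] z [ 6.3 10.2 13.6]
web 176 [array([ 399.6, -309.1]), array([20.1, 75.6]), np.float64(55.1)] mean [ 395.5 -306.9   51.5] z [29.  53.3 67.7]
((556.1126708984375, -387.7606201171875), (123.23072814941406, 27.823272705078125), 60.34312438964844) 1550.5
((722.1921997070312, -132.55960083007812), (158.80731201171875, 67.73809051513672), 22.476238250732422) 2981.5
((491.5294189453125, -169.5891571044922), (151.5613555908203, 119.65026092529297), 56.507568359375) 16133.5
((559.161865234375, -62.62730407714844), (43.340641021728516, 122.91270446777344), 69.40153503417969) 2256.0
```

View pics/w20.png

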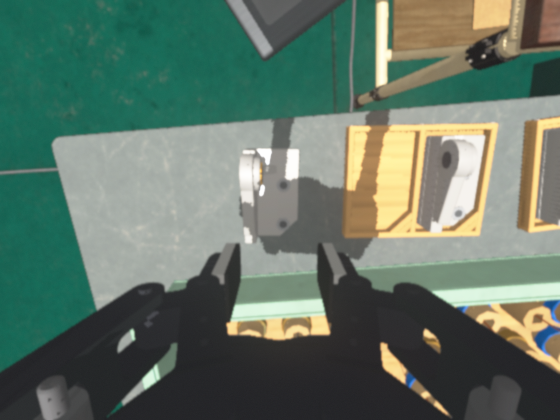

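```bash
python3 -c "
from h import *
goal([406.9,-321.2,36],55.3)"
python3 -m creep '[{"grip":4,"dp":[3,-1.5,0.2],"rotation":[0,0,0]},{"grip":4,"dp":[6,-2.9,0.2],"rotation":[0.003,0,0]},{"grip":4,"dp":[8.5,-2.9,0.2],"rotation":[0.003,0,0]},{"grip":4,"dp":[8.5,-2.9,0.2],"rotation":[0.003,0,0]},{"grip":4,"dp":[8.5,-2.9,0.2],"rotation":[0.003,0,0]}]'
python3 -m creep '[{"grip":4,"dp":[0,0,0],"rotation":[0,0,0]},{"grip":4,"dp":[0,0,0],"rotation":[0,0,0]}]'
python3 -c "
from h import *
goal([406.9,-321.2,36],55.3)"
```

```text
t 19.98 pos [ 420.9 -295.2  188.5] jaw 55.5 q6 -1.63 q1 -0.66 tool x [-0.002  0.    -1.   ] F [ 0.1  0.3 -0.3] w 0.470
 dp cm [15.25 -2.93  0.35] rot [ 0.003 -0.002  0.001]
 dp cm [15.25 -2.93  0.35] rot [-3.139e+00 -1.000e-03 -3.000e-03]
time: 20.4
tool_pos: [0.4053, -0.3195, 0.1027]
tcp_rot: [0.476, 1.523, -0.474]
wrist_force: [0.6, 0.3, -0.0]
width: 0.467
time: 20.57
tool_pos: [0.4086, -0.3219, 0.1072]
tcp_rot: [0.472, 1.514, -0.476]
wrist_force: [0.8, -1.1, 0.5]
width: 0.465
t 20.57 pos [ 408.6 -321.9  107.2] jaw 55.3 q6 -1.68 q1 -0.71 tool x [ 0.003 -0.004 -1.   ] F [ 0.8 -1.1  0.5] w 0.465
 dp cm [ 7.12 -0.03 -0.21] rot [0.    0.005 0.001]
 dp cm [ 7.12 -0.03 -0.21] rot [-3.141e+00 -2.000e-03  7.000e-03]
```

```bash

python3 -m creep '[{"grip":4,"dp":[2.5,0,0],"rotation":[0,0,0]},{"grip":4,"dp":[5,0,0],"rotation":[0,0,0]},{"grip":4,"dp":[6.9,0,0],"rotation":[0,0,0]},{"grip":4,"dp":[6.9,0,0],"rotation":[0,0,0]},{"grip":4,"dp":[6.9,0,0],"rotation":[0,0,0]}]'
python3 -c "
from h import *
goal([406.9,-321.2,36],55.3);snap('wrist','w21')"
```

```text
time: 20.98
tool_pos: [0.4078, -0.3213, 0.0373]
tcp_rot: [0.473, 1.517, -0.475]
wrist_force: [0.8, -0.5, 0.1]
width: 0.466
t 20.98 pos [ 407.8 -321.3   37.3] jaw 55.3 q6 -1.68 q1 -0.71 tool x [ 0.001 -0.002 -1.   ] F [ 0.8 -0.5  0.1] w 0.466
 dp cm [ 0.13 -0.04 -0.08] rot [0.    0.002 0.001]
 dp cm [ 0.13 -0.04 -0.08] rot [-3.141e+00 -1.000e-03  3.000e-03]
```

View pics/w21.png

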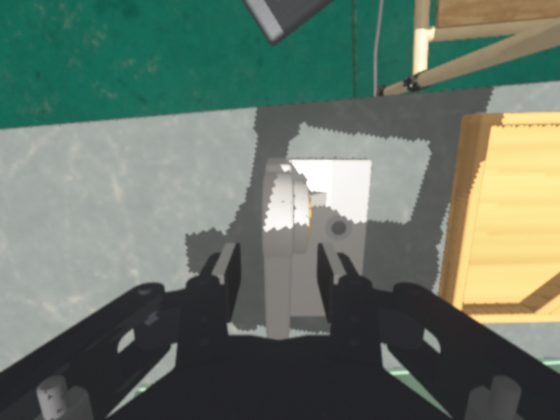

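```bash

python3 -m creep '[{"grip":0.8,"dp":[0.1,0,0],"rotation":[0,0,0]},{"grip":0.8,"dp":[0.1,0,0],"rotation":[0,0,0]},{"grip":0.8,"dp":[0.1,0,0],"rotation":[0,0,0]},{"grip":0.8,"dp":[0.1,0,0],"rotation":[0,0,0]},{"grip":0.8,"dp":[0.1,0,0],"rotation":[0,0,0]}]' 60
python3 -c "
from h import *
goal([406.9,-321.2,36],55.3)"
python3 -m creep '[{"grip":0.8,"dp":[-2,0,0],"rotation":[0,0,0]},{"grip":0.8,"dp":[-6,0,0],"rotation":[0,0,0]},{"grip":0.8,"dp":[-10,0,0],"rotation":[0,0,0]},{"grip":0.8,"dp":[-14,0,0],"rotation":[0,0,0]},{"grip":0.8,"dp":[-14,0,0],"rotation":[0,0,0]}]'
python3 -c "
from h import *
goal([430,-250,180],56.55);snap('wrist','w22')"
python3 trays.py w22
```

```text
time: 21.45
tool_pos: [0.4088, -0.3226, 0.0376]
tcp_rot: [0.472, 1.513, -0.476]
wrist_force: [-0.2, -0.3, 7.0]
width: 0.126
t 21.45 pos [ 408.8 -322.6   37.6] jaw 55.3 q6 -1.68 q1 -0.72 tool x [ 0.004 -0.004 -1.   ] F [-0.2 -0.3  7. ] w 0.126
 dp cm [ 0.16  0.01 -0.24] rot [-0.     0.006  0.001]
 dp cm [ 0.16  0.01 -0.24] rot [ 3.142e+00  2.000e-03 -9.000e-03]
time: 21.87
tool_pos: [0.4117, -0.3248, 0.1851]
tcp_rot: [0.467, 1.502, -0.479]
wrist_force: [1.6, -1.0, -1.1]
width: 0.126
t 21.87 pos [ 411.7 -324.8  185.1] jaw 55.3 q6 -1.68 q1 -0.72 tool x [ 0.013 -0.012 -1.   ] F [ 1.6 -1.  -1.1] w 0.126
 dp cm [ 0.44  7.19 -2.76] rot [-0.022  0.018  0.003]
 dp cm [ 0.44  7.19 -2.76] rot [ 3.12   0.004 -0.028]
((690.3805541992188, -176.57843017578125), (211.1820068359375, 85.8621826171875), 26.676193237304688) 5305.5
((491.1679992675781, -170.27537536621094), (153.2213134765625, 119.46449279785156), 56.58100128173828) 17363.0
```

View pics/w22.png

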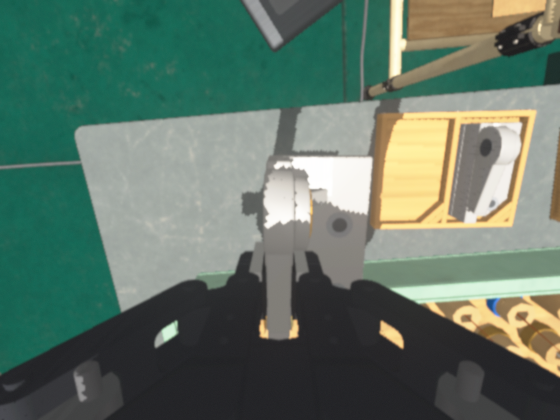

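```bash
python3 -c "
from h import *
goal([466.6,-218.9,75],56.6)"
python3 -m creep '[{"grip":0.8,"dp":[0,3,0],"rotation":[-0.01,0.005,0]},{"grip":0.8,"dp":[0,6,0],"rotation":[-0.02,0.005,0]},{"grip":0.8,"dp":[0,9,-0.8],"rotation":[-0.022,0.005,0]},{"grip":0.8,"dp":[0,11.8,-1.2],"rotation":[-0.022,0.005,0]},{"grip":0.8,"dp":[0,11.8,-1.2],"rotation":[-0.022,0.005,0]}]'
python3 -m creep '[{"grip":0.8,"dp":[2,0,0],"rotation":[0,0,0]},{"grip":0.8,"dp":[5,0,0],"rotation":[0,0,0]},{"grip":0.8,"dp":[8,0,0],"rotation":[0,0,0]},{"grip":0.8,"dp":[10,0,0],"rotation":[0,0,0]},{"grip":0.8,"dp":[10,0,0],"rotation":[0,0,0]}]'
python3 -c "
from h import *
goal([466.6,-218.9,75],56.6)"
```

```text
t 21.92 pos [ 410.4 -323.7  181.6] jaw 55.3 q6 -1.68 q1 -0.72 tool x [ 0.01 -0.01 -1.  ] F [-0.4  0.9 -3.3] w 0.129
 dp cm [10.61 11.84 -1.5 ] rot [-0.023  0.014  0.002]
 dp cm [10.61 11.84 -1.5 ] rot [ 3.119  0.004 -0.021]
time: 22.33
tool_pos: [0.4646, -0.2126, 0.1732]
tcp_rot: [0.458, 1.529, -0.453]
wrist_force: [-0.0, -0.6, -2.9]
width: 0.128
time: 22.75
tool_pos: [0.4587, -0.2146, 0.0689]
tcp_rot: [0.46, 1.538, -0.456]
wrist_force: [-1.1, 0.4, -3.3]
width: 0.126
t 22.75 pos [ 458.7 -214.6   68.9] jaw 56.6 q6 -1.47 q1 -0.49 tool x [-0.015  0.007 -1.   ] F [-1.1  0.4 -3.3] w 0.126
 dp cm [-0.63  0.07  0.89] rot [-0.001 -0.016  0.002]
 dp cm [-0.63  0.07  0.89] rot [3.141 0.004 0.025]
```

```bash

python3 -m creep '[{"grip":0.8,"dp":[0,0,0],"rotation":[0,0,0]},{"grip":0.8,"dp":[0,0,0],"rotation":[0,0,0]},{"grip":0.8,"dp":[0,0,0],"rotation":[0,0,0]},{"grip":0.8,"dp":[0,0,0],"rotation":[0,0,0]}]'
python3 -c "
from h import *
goal([466.6,-218.9,75],56.6);snap('wrist','w23')"
python3 trays.py w23
```

```text
time: 23.08
tool_pos: [0.4657, -0.218, 0.0774]
tcp_rot: [0.457, 1.522, -0.458]
wrist_force: [0.7, 0.7, -1.7]
width: 0.122
t 23.08 pos [ 465.7 -218.    77.4] jaw 56.6 q6 -1.47 q1 -0.49 tool x [ 0.    -0.001 -1.   ] F [ 0.7  0.7 -1.7] w 0.122
 dp cm [ 0.24 -0.02  0.12] rot [-0.001  0.001  0.001]
 dp cm [ 0.24 -0.02  0.12] rot [ 3.141e+00  1.000e-03 -1.000e-03]
((492.41796875, -168.26174926757812), (147.89675903320312, 118.82634735107422), 56.570735931396484) 8426.5
((556.1461791992188, -68.89752197265625), (32.31321716308594, 123.42733001708984), 70.48824310302734) 4762.5
```

View pics/w23.png

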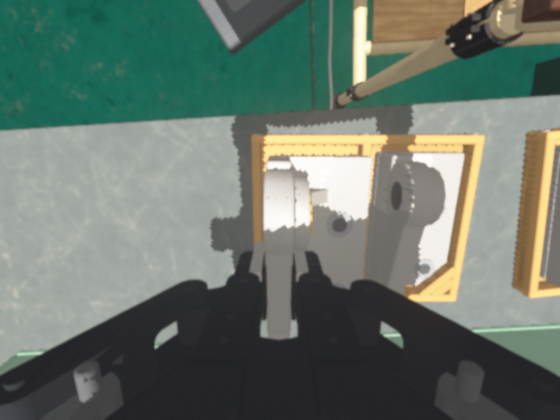

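```bash
python3 - <<'E'
from h import *
def f(name,p,box,lo,hi,ang):
    C,im,D=load(name);X=cloud(C,D)*1000
    n=np.array([np.cos(np.radians(ang)),np.sin(np.radians(ang))]);a=np.array([n[1],-n[0]])
    P=X[box[1]:box[3],box[0]:box[2]].reshape(-1,3);P=P[(P[:,2]>lo)&(P[:,2]<hi)]
    q=P[:,:2]-p; x=q@a;y=q@n
    print(name,len(P),'z',np.median(P[:,2]).round(1),'x',np.percentile(x,[0,.5,50]).round(1),'y',np.percentile(y,[50,99.5,100]).round(1), 'zslope',np.linalg.lstsq(np.c_[x,y,np.ones(len(x))],P[:,2],rcond=None)[0].round(3))
    r=cv2.minAreaRect(P[:,:2].astype(np.float32)); print(r)
f('w23',[465.7,-218.0],(300,145,380,250),42,58,56.6)
f('w21',[407.8,-321.3],(315,150,380,250),5,16,55.3)
f('w9',[559.4,-51.7],(180,145,245,250),36,52,63.7)
C,im,D=load('w23'); n=np.array([np.cos(np.radians(56.6)),np.sin(np.radians(56.6))]);a=np.array([n[1],-n[0]])
for uv in [(252,136),(484,136),(456,300)]:
    q=onz(C,*uv,.017)[:2]*1000-np.array([465.7,-218]); print(uv,(q@a).round(1),(q@n).round(1))
E
```

```text
w23 5655 z 50.3 x [-53.8 -53.7 -30.8] y [33.  49.5 50.2] zslope [ 2.0000e-03 -1.8000e-02  5.0978e+01]
((460.125244140625, -177.40919494628906), (38.71268844604492, 53.6441764831543), 56.88331604003906)
w21 4677 z 10.4 x [-52.2 -52.1 -29.3] y [34.9 49.1 49.6] zslope [ 6.0000e-03 -1.6000e-02  1.1198e+01]
((405.77362060546875, -278.0809326171875), (30.494054794311523, 51.88838577270508), 55.21088790893555)
w9 5261 z 43.4 x [-2.1 -1.6 27.2] y [34.2 49.6 50.1] zslope [-9.0000e-03 -3.0000e-02  4.4803e+01]
((596.7305297851562, -32.164642333984375), (32.12226104736328, 53.64631652832031), 63.381526947021484)
(252, 136) -63.3 -16.7
(484, 136) -63.2 129.6
(456, 300) 53.5 130.2
```

```bash

python3 -m creep '[{"grip":0.8,"dp":[0.8,-0.08,0.05],"rotation":[0,0,0]},{"grip":0.8,"dp":[1.6,-0.08,0.05],"rotation":[0,0,0]},{"grip":0.8,"dp":[2.3,-0.08,0.05],"rotation":[0,0,0]},{"grip":0.8,"dp":[2.8,-0.08,0.05],"rotation":[0,0,0]},{"grip":0.8,"dp":[3.2,-0.08,0.05],"rotation":[0,0,0]}]'
python3 -m creep '[{"grip":0.8,"dp":[0.15,0,0],"rotation":[0,0,0]},{"grip":0.8,"dp":[0.3,0,0],"rotation":[0,0,0]},{"grip":0.8,"dp":[0.4,0,0],"rotation":[0,0,0]},{"grip":0.8,"dp":[0.4,0,0],"rotation":[0,0,0]}]'
python3 -c "
from h import *
goal([466.6,-218.9,42],56.6);snap('wrist','w24')"
```

```text
time: 23.55
tool_pos: [0.463, -0.2175, 0.0425]
tcp_rot: [0.458, 1.528, -0.457]
wrist_force: [-15.3, 7.1, 52.1]
width: 0.126
time: 23.88
tool_pos: [0.4631, -0.2176, 0.0426]
tcp_rot: [0.458, 1.529, -0.457]
wrist_force: [-14.8, 7.3, 30.9]
width: 0.124
t 23.88 pos [ 463.1 -217.6   42.6] jaw 56.6 q6 -1.47 q1 -0.49 tool x [-0.007  0.003 -1.   ] F [-14.8   7.3  30.9] w 0.124
 dp cm [0.06 0.08 0.36] rot [-0.001 -0.007  0.002]
 dp cm [0.06 0.08 0.36] rot [3.141e+00 2.000e-03 1.100e-02]
```

View pics/w24.png

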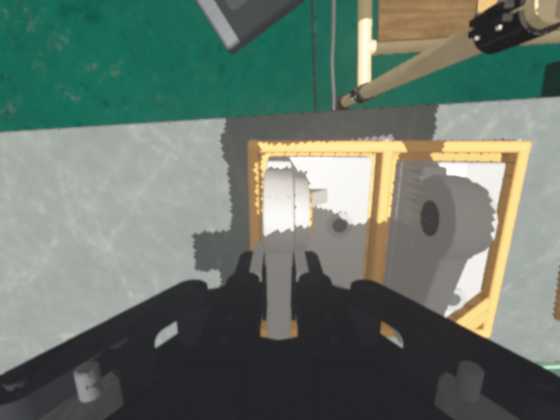

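```bash

python3 -m creep '[{"grip":0.8,"dp":[-0.2,0,0],"rotation":[0,0,0]},{"grip":0.8,"dp":[-0.3,0,0],"rotation":[0,0,0]},{"grip":0.8,"dp":[-0.3,0,0],"rotation":[0,0,0]}]'
python3 -m creep '[{"grip":1.6,"dp":[0,0,0],"rotation":[0,0,0]},{"grip":2.5,"dp":[0,0,0],"rotation":[0,0,0]},{"grip":3,"dp":[0,0,0],"rotation":[0,0,0]},{"grip":3,"dp":[0,0,0],"rotation":[0,0,0]}]' 
python3 -m creep '[{"grip":3,"dp":[-3,0,0],"rotation":[0,0,0]},{"grip":3,"dp":[-7,0,0],"rotation":[0,0,0]},{"grip":3,"dp":[-11,0,0],"rotation":[0,0,0]},{"grip":3,"dp":[-15,0,0],"rotation":[0,0,0]},{"grip":3,"dp":[-15,0,0],"rotation":[0,0,0]}]'
python3 -m creep '[{"grip":3,"dp":[0,0,0],"rotation":[0,0,0]},{"grip":3,"dp":[0,0,0],"rotation":[0,0,0]}]'
python3 -c "
from h import *
goal([466.6,-218.9,42],56.6);snap('wrist','w25');snap('top','t25')"
python3 trays.py w25
python3 -c "
from h import *
C,im,D=load('t25'); c=cv2.resize(im[150:300,270:450],None,fx=4,fy=4,interpolation=cv2.INTER_CUBIC); cv2.imwrite('pics/c5.png',c[:,:,::-1])"
```

```text
time: 24.18
tool_pos: [0.4646, -0.2182, 0.0426]
tcp_rot: [0.457, 1.524, -0.458]
wrist_force: [-1.5, 0.5, 6.2]
width: 0.124
time: 24.52
tool_pos: [0.4642, -0.2181, 0.0423]
tcp_rot: [0.457, 1.525, -0.457]
wrist_force: [-0.5, -0.2, -0.2]
width: 0.35
time: 24.93
tool_pos: [0.4699, -0.2209, 0.202]
tcp_rot: [0.454, 1.51, -0.459]
wrist_force: [1.7, -0.6, 0.9]
width: 0.351
time: 25.1
tool_pos: [0.4646, -0.2181, 0.1924]
tcp_rot: [0.457, 1.525, -0.457]
wrist_force: [-0.9, 0.6, -0.4]
width: 0.35
t 25.10 pos [ 464.6 -218.1  192.4] jaw 56.6 q6 -1.47 q1 -0.49 tool x [-0.003  0.001 -1.   ] F [-0.9  0.6 -0.4] w 0.350
 dp cm [15.04  0.06  0.25] rot [-0.001 -0.003  0.001]
 dp cm [15.04  0.06  0.25] rot [3.141e+00 1.000e-03 4.000e-03]
((492.17138671875, -167.9705047607422), (148.05130004882812, 118.97306060791016), 56.58570861816406) 15109.5
((579.66650390625, -19.89807891845703), (120.7568130493164, 120.09101867675781), 63.533321380615234) 3958.5
((448.18426513671875, 45.409645080566406), (106.69692993164062, 51.28209686279297), 59.0803337097168) 2949.0
```

View pics/w25.png

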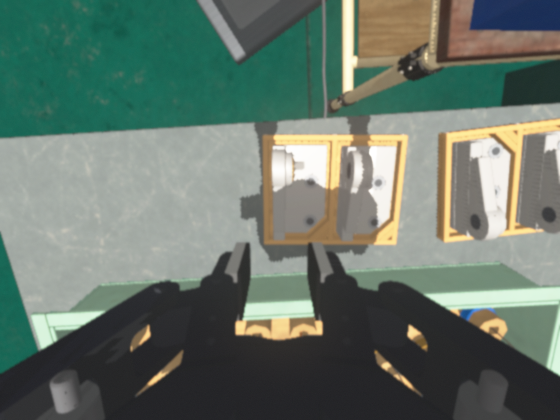

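```bash
python3 - <<'E'
from h import *
def chk(name,box,cen,ang,hand):
    C,im,D=load(name);X=cloud(C,D)*1000;hsv=cv2.cvtColor(im,cv2.COLOR_RGB2HSV)
    n=np.array([np.cos(np.radians(ang)),np.sin(np.radians(ang))]);a=np.array([n[1],-n[0]])
    nest=np.array(cen)-35.5*n
    m=np.zeros(D.shape,bool);m[box[1]:box[3],box[0]:box[2]]=1; m&=(hsv[...,1]<60)&(D>0)
    P=X[m]; x=(P[:,:2]-nest)@a;y=(P[:,:2]-nest)@n;z=P[:,2]
    f=(z>12)&(z<19)&(abs(x)<52)&(abs(y)<32)
    s=np.linalg.lstsq(np.c_[x[f],y[f],np.ones(f.sum())],z[f],rcond=None)[0]
    print(name,hand,'foot n',f.sum(),'z0 %.1f slopes'%s[2],s[:2].round(3),'x',np.percentile(x[f],[1,99]).round(1),'ymax',np.percentile(y[f],99).round(1))
    w=(z>30)&(abs(x)<60)&(abs(y)<40); print('  web x',np.percentile(x[w],[.5,99.5]).round(1),'y',np.percentile(y[w],[1,50,99]).round(1),'z max',np.percentile(z[w],99).round(1),'eye side x', x[w&(z>62)].mean().round(1))
chk('w25',(262,132,335,250),(492.2,-168.0),56.58,'L')
chk('w11',(230,140,300,250),(589.6,-1.2),63.6,'R')
chk('t25',(330,200,400,260),(493.5,-167.2),56.6,'L')
chk('t25',(280,165,345,225),(589.6,-.6),63.7,'R')
E
python3 st.py t25 330,195,372,235; python3 st.py t25 290,165,330,210
```

```text
w25 L foot n 3056 z0 15.4 slopes [-0.001  0.001] x [-48.5  44.8] ymax 27.6
  web x [-49.3  45.5] y [-27.3 -20.2  -1. ] z max 192.3 eye side x -25.3
w11 R foot n 2860 z0 15.5 slopes [-0.002  0.001] x [-46.7  46.7] ymax 28.4
  web x [-47.5  47. ] y [-26.1 -18.6   1.6] z max 201.8 eye side x 24.1
t25 L foot n 321 z0 15.3 slopes [ 0.002 -0.012] x [-48.8  40.5] ymax 27.9
  web x [-48.5  25.3] y [-26.5   5.3  39.2] z max 337.6 eye side x -9.7
t25 R foot n 303 z0 15.4 slopes [ 0.001 -0.005] x [-47.   45.6] ymax 29.0
  web x [-47.6  41.9] y [-25.8 -18.8  -7.1] z max 70.7 eye side x 23.9
all 568 [array([ 512.4, -140.3]), array([62.6, 98.7]), np.float64(56.1)] mean [ 510.4 -136.8   26.4] z [ 9.9 16.6 68.2]
foot 118 [array([ 512.5, -140.4]), array([62.5, 98.4]), np.float64(56.0)] mean [ 516.7 -135.1   12.2] z [ 7.2 12.5 13.9]
web 151 [array([ 503.2, -151.4]), array([21.9, 90.1]), np.float64(54.6)] mean [ 496.8 -148.5   56.6] z [29.  59.3 69.4]
all 519 [array([608. ,  31.7]), array([56.9, 98.7]), np.float64(63.3)] mean [606.2  30.2  26.8] z [ 9.2 16.3 69.5]
foot 127 [array([608. ,  31.7]), array([56.8, 98.7]), np.float64(63.4)] mean [610.7  37.7  12. ] z [ 7.3 12.3 13.9]
web 149 [array([597.3,  18.1]), array([23. , 91.9]), np.float64(63.3)] mean [598.7  12.6  56.1] z [30.9 58.4 70.9]
```

View pics/c5.png

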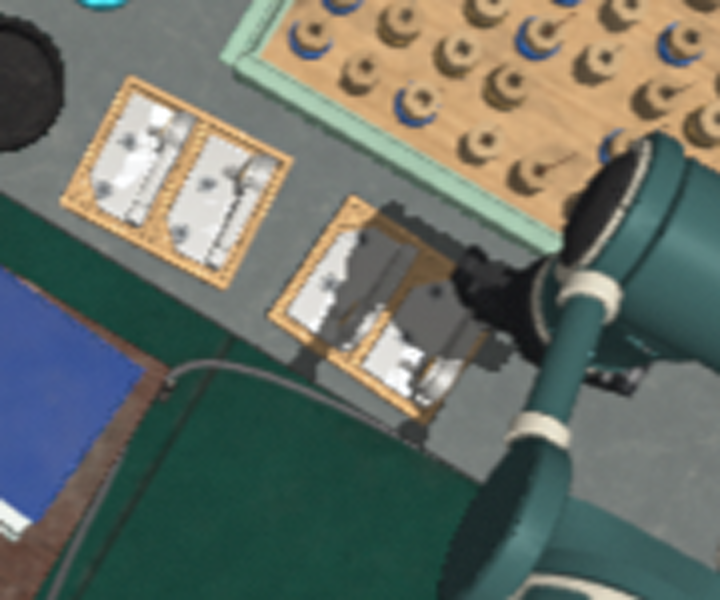

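```bash
python3 -c "
from workcell import bot
print(bot.finish_job())"
```

```text
the job is handed in; nothing more can be done
None
```

Both brackets are in their trays and the job is handed in at about 25 s of the 70 s allowed. No verdict was reported.

- **Right-hand bracket:** it lay on the grey table. I tipped it onto its foot with the shut fingers, gripped it by the web and set it in the right-hand tray.
- **Left-hand bracket:** it lay in the carton. I lifted it out by the foot plate, carried it over the cabinet and laid it on the grey table. There I tipped it, regripped it by the web and set it in the left-hand tray.

| Last check | Left-hand | Right-hand |
|---|---|---|
| Offset from nest centre, x | about -2 mm | about 0 mm |
| Offset from nest centre, y | about -0.5 mm | about +1 mm |
| Foot top above the table (15 mm when seated) | 15.4 mm | 15.5 mm |
| Foot slope (wrist view) | under 0.2° | under 0.2° |
| Eye at the neighbour's end | yes | yes |

- **Camera disagreement:** the wrist and top views differed by 1–2 mm on where things stand. The left-hand figures are also less certain because the arm's shadow and the arm itself partly hid that tray from above.
- **Force on seating:** the wrist force rose to about 52 N while pressing the left-hand bracket down, under the 120 N limit. I eased it off before letting go.
- **Samples and bystanders:** the brackets already in the trays looked unmoved to within about 2 mm. The gripper never came near the spools or the tape roll, but I did not measure their positions again at the end.

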